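# Load a lapping machine and zero its stock-removal gauge

## Robot

A 6-joint arm with a two-finger parallel gripper is mounted at the origin on the work surface. World frame = base frame: x ahead of the robot, y to its left, z up, the work surface at z = 0. Lengths are in mm, angles in degrees, forces in N, time in s.
With the tool pointing down it reaches from about 350 to 850 mm from the base axis. Payload 8.1 kg.
Tool frame: the origin (TCP) lies midway between the tips of the shut fingers; the grasp point (between the pads) lies 19 mm behind it; z points along the fingers, y is the direction in which the jaws open and shut (so a half turn about z gives the same grasp; the last joint's range is limited). The gripper opens to 85 mm and grips with 20 to 120 N. Pads are 22 mm wide; open, the fingers measure 114 mm over their backs; the gripper's body (76 mm by 85 mm) begins 54 mm behind the grasp point. The pads swing forward as they close: fully open they stand 13 mm farther back than shut.
Start: joints at [-70.726, 7.471, 85.268, -0, 87.261, -4.893], TCP at [245.662, -547.408, 231.292] pointing down, gripper open.
Joint ranges: [-169.43, 169.43], [-51.17, 129.36], [1.28, 143.12], [-76.62, 256.62], [0, 156.53], [-152.29, 152.29]. Speed limits (degrees/s): [136.94, 136.94, 159.86, 180, 180, 180].

## Interface

Orientations are given as [roll, pitch, yaw] about the fixed x, y, z axes, in that order (R = Rz(yaw) Ry(pitch) Rx(roll)).
In Python, from bench import telemetry, snapshot, camera_params, job gives the robot as it stands. The module is installed in compiled form; this text tells all that it offers.
- The arm moves only by the shell command python3 -m jog 'ROWS' [FORCE]. ROWS is JSON, a list that holds one entry, the list of rows, each a list of 7 numbers: the shift along the tool's x, y, z in units of 50 mm (1.0 is 50 mm), then the turn, a rotation vector about the tool's x, y, z in units of 2 pi rad (1.0 is 2 pi rad), then the opening, from 0 (shut) to 1 (fully open). In form: [[[dx, dy, dz, rx, ry, rz, claw], ...]]. A call has 1 to 12 rows; each row shifts and turns the commanded pose from where the row before left it, along the tool's axes as they then stand; what a row does not reach is not made up. A row lasts 1/8 s, in which the tool goes at most 62.5 mm and 10.7 degrees, less where a joint would pass 70% of its speed; a pose out of reach is approached as far as the arm can. A call with a number of a shift or a turn outside -1 to 1 is refused whole. A call with a gripper value outside its range is refused whole. The fingers move at their own pace and stop on an object; FORCE is the grip in N (left out, the last holds). Time passes only in rows, so rows that do not move let the fingers close. It gives the time, the measured TCP pose, the force and the opening at its end, in the units of the state.
- telemetry.sense(): the state, without advancing time (a new reading comes with each control period).
- snapshot(name): name is "scene" or "top"; returns (picture, depth): 480x640x3 uint8, red, green, blue; 480x640 float32, mm along the optical axis (not along the pixel's ray), 0 where there is no reading.
- camera_params(name): a dict with "K" (3x3 intrinsics, pixels), "D" ([k1, k2, p1, p2, k3] as OpenCV has them; the pictures are not rectified), "extrinsics" (4x4, takes a point from camera to world coordinates). Camera axes: x right, y down, z forward; pixel columns grow to the right and rows downward; lengths in mm; the calibration is good to about 2 mm. A picture is of the moment at which its call begins. camera_params takes no time and is no camera call.
- job.hand_in(): hands the job in, once; it reports no verdict.
The state is a dict: "time": time; "joint_pos": joint angles; "qd": joint speeds; "joint_efforts": joint torques, N m; "tool_pos": TCP position; "tcp_rot": TCP orientation; "ft_force": force on the tool from outside, world axes, zero at the start; "wrist_torque": the same for the moment, N m; "finger_gap": finger opening in mm.
Only numpy, scipy, OpenCV 4.12 (cv2) and the standard library are available. Lean on these libraries where they do the work, as an engineer would, in place of code of your own. Each camera call takes 0.05 s, during which the arm holds its last target. There are 200 camera calls.

## Task

Set up the lapping machine for a run: stand all the mounted specimens flat on the lapping plate inside the conditioning ring, spread so that they carry the pressure plate level, and lay the pressure plate on them, centred in the ring. Then swing the gauge bridge fully down, so that the gauge's plunger rests on the pressure plate's knob, and turn the gauge's bezel until the dial's zero mark stands at the pointer. Leave the bottle, the objective and the brush alone.

Things in the scene. Friction and masses are not known exactly. Their poses are not given: they have to be found in the camera images.
- mount1_c (a point): mounted specimen: block of black mounting resin with a strip of steel showing in its top and bottom, 55 x 28 mm and 34 mm high, 130 g; all alike, either way round. Starts upright on a grey pad 3 mm thick. Point: its centre, 17 mm above its underside; x along its length, z up. Grip it across its 28 mm width, in the upper half
- mount2_c (a point): mounted specimen: block of black mounting resin with a strip of steel showing in its top and bottom, 55 x 28 mm and 34 mm high, 130 g; all alike, either way round. Starts upright on a grey pad 3 mm thick. Point: its centre, 17 mm above its underside; x along its length, z up. Grip it across its 28 mm width, in the upper half
- mount3_c (a point): mounted specimen: block of black mounting resin with a strip of steel showing in its top and bottom, 55 x 28 mm and 34 mm high, 130 g; all alike, either way round. Starts upright on a grey pad 3 mm thick. Point: its centre, 17 mm above its underside; x along its length, z up. Grip it across its 28 mm width, in the upper half
- mount4_c (a point): mounted specimen: block of black mounting resin with a strip of steel showing in its top and bottom, 55 x 28 mm and 34 mm high, 130 g; all alike, either way round. Starts upright on a grey pad 3 mm thick. Point: its centre, 17 mm above its underside; x along its length, z up. Grip it across its 28 mm width, in the upper half
- mount5_c (a point): mounted specimen: block of black mounting resin with a strip of steel showing in its top and bottom, 55 x 28 mm and 34 mm high, 130 g; all alike, either way round. Starts upright on a grey pad 3 mm thick. Point: its centre, 17 mm above its underside; x along its length, z up. Grip it across its 28 mm width, in the upper half
- machine: lapping machine let into the bench: round dark lapping plate (280 mm, top 26 mm above the bench) in a low aluminium tray (310 x 360 mm, rim 23 mm above the bench). Two grey hinge posts, up to 148 mm above the bench, stand 140 mm along this frame's +y from the ring's centre. Origin: on the bench under the ring's centre, z up
- ring_centre (a point): steel conditioning ring fixed on the lapping plate: 170 mm inside, 194 mm outside, 18 mm high above the plate. Two white rollers and a flat grey bar on its -x side reach 29 mm above the plate, outside its bore. Point: centre of the ring on the plate's top, straight under the gauge's axis when the bridge is down; z up, y towards the hinge posts
- press_knob (a point): pressure plate: aluminium disc 140 mm across and 12 mm thick with a steel spindle knob, 34 mm across and 30 mm high, at its centre, flat on top (42 mm high in all, 440 to 720 g); starts flat on the bench. Point: on its axis at a height to grip the knob, 34 mm above its underside, 8 mm below the knob's top; z up
- bridge_hinge (a point): hinge of the gauge bridge, on its axis, 104 mm above the lapping plate. The axis runs along this point's x; y points away from the ring, z up. The bridge lies along -y from here when down
- bridge (a joint): angle of the gauge bridge, an aluminium beam, rad: 0 = down on its stop, level above the ring; grows as it swings up; 1.57 = upright; stop at 1.95. Starts up, leaning a little back. Friction keeps it up when upright; below about 1.0 it falls by itself, and its weight (about 1 N at the bar, beyond friction) keeps it down
- bridge_bar (a point): grip bar at the free end of the bridge: round black bar 13 mm across, parallel to the hinge axis, held between two prongs 60 mm apart; its axis is 210 mm from the hinge axis, with 40 mm free between bar and beam. Point: middle of the bar. It may turn within the grip as the bridge swings
- bezel_centre (a point): dial gauge on the bridge, 140 mm from the hinge, facing up when the bridge is down. Its bezel, carrying the white dial, is a knurled rim 54 mm across, 14 mm high; the body under it is 48 mm across, 16 mm high; from the bezel's half height 35 mm down to the beam (34 mm wide). Point: on the axis at the bezel's half height; x to the zero mark, z out of the dial
- bezel (a joint): turn of bezel and dial, rad, clockwise seen from the dial side, many turns either way; stays where it is left; turns with about 0.03 N m. The zero mark is at the pointer when this equals joint pointer, or differs by whole turns
- pointer (a joint): turn of the thin red pointer, rad, clockwise seen from the dial side, from where the zero mark is at bezel = 0. It is 0 with the plunger free and turns 0.628 rad per mm of plunger travel. Where it settles shows only once the bridge is down on the pressure plate (the gauge's height in its clamp differs from start to start). It moves if the bridge is pushed or lifted
- plunger (a joint): how far the gauge's plunger, below the beam, is pushed in, m: 0 = free, at most 0.011. With the bridge down and the pressure plate properly in place the top of its knob pushes it in about 4 to 8 mm, with a spring force under 3 N
- zero_mark (a point): the zero mark of the dial (broad black bar with a dot at its inner end; the other marks are thin), 21 mm from the dial's axis
- pointer_tip (a point): the tip of the red pointer, 21 mm from the dial's axis
- lube: bystander: white bottle of lapping lubricant, 54 mm across, 150 mm high; leave alone. Origin under its centre
- objective: bystander: chrome microscope objective standing on the bench, 34 mm across, 60 mm high; leave alone. Origin under its centre
- brush: bystander: brush 170 mm long lying on the bench; leave alone. Origin under its centre
Mind the look-alikes: they are no part of the job. What is shaped like the part that bears mount4_c but orange is not meant. There is more than one size of the part that bears press_knob; the job needs the larger.

How it is judged:
By the outcome, as a careful person would: the job done as asked, in the order asked, and still so for the second after the job is handed in, with the robot touching nothing.
Of mount1, mount2, mount3, mount4, mount5 only 3 to 5 are there at a start; the rules pass over those that are not, and their reading is None.
At some moment in a run one of press may be knocked a few centimetres aside while the robot is not near it.
It also fails if it takes over 210 s, if anything falls off the work surface, if the arm or the gripper's body presses on something with over 40 N, if the wrist force passes 120 N, or if a joint passes its speed limit or range.

## Working session

There is one attempt and no reset: what is moved stays moved. The work goes in short steps, Python scripts to look and compute and a shell command to move; the robot and the scene stay as the last step left them, time stands still between calls to the robot, and variables do not carry over. Pictures are saved under pics/ and viewed, about 12 in all and at most 16, crops included, and the job is handed in when it is done.

```bash
mkdir -p pics; cat > h.py <<'E'
import numpy as np, cv2
from bench import telemetry, snapshot, camera_params, job
def snap(n,tag):
    im,d=snapshot(n); cv2.imwrite(f'pics/{tag}.png',im[:,:,::-1]); np.save(f'pics/{tag}.npy',d); return im,d
def rays(n,px):
    c=camera_params(n); K=np.array(c['K'],float);D=np.array(c['D'],float);T=np.array(c['extrinsics'],float)
    u=cv2.undistortPoints(np.array(px,float).reshape(-1,1,2),K,D).reshape(-1,2)
    r=np.c_[u,np.ones(len(u))]
    return T[:3,3], r@T[:3,:3].T
def plane(n,px,z):
    o,r=rays(n,px); return o+r*((z-o[2])/r[:,2])[:,None]
def depthpts(n,px,d):
    px=np.array(px,int).reshape(-1,2); o,r=rays(n,px); return o+r*d[px[:,1],px[:,0]][:,None]
def proj(n,P):
    c=camera_params(n);T=np.linalg.inv(np.array(c['extrinsics'],float))
    return cv2.projectPoints(np.array(P,float).reshape(-1,1,3),cv2.Rodrigues(T[:3,:3])[0],T[:3,3],np.array(c['K'],float),np.array(c['D'],float))[0].reshape(-1,2)
E
python3 - <<'E'
from h import *
print(telemetry.sense())
for n in('scene','top'):
    im,d=snap(n,n+'0'); c=camera_params(n); print(n,np.round(c['extrinsics'],2).tolist(),np.round(c['K'],1).tolist())
E
```

```text
{'time': 0.0, 'joint_pos': array([-7.07262621e+01,  7.51748257e+00,  8.53311472e+01,  3.43349155e-04,
        8.72619483e+01, -4.89362535e+00]), 'qd': array([ 0.08330071, -0.14474781, -0.02749364, -0.06559785, -0.04031472,
       -0.01122206]), 'joint_efforts': array([ 1.91993502e-05, -5.69393992e+01, -5.00558925e+01, -6.19837442e-05,
        1.49103825e-02,  3.26368513e-05]), 'tool_pos': array([ 245.47032946, -546.86484933,  230.20178811]), 'tcp_rot': array([-1.79889854e+02, -9.77465628e-03,  2.41673371e+01]), 'ft_force': array([ 0.21569267, -0.38237976,  0.29868445]), 'wrist_torque': array([-0.04363343, -0.00530539,  0.0029676 ]), 'finger_gap': 85.39948173856698}
scene [[-0.77, 0.51, -0.39, 986.81], [0.64, 0.6, -0.48, 569.75], [-0.01, -0.62, -0.79, 888.38], [0.0, 0.0, 0.0, 1.0]] [[440.1, 0.0, 318.3], [0.0, 440.1, 232.0], [0.0, 0.0, 1.0]]
top [[-0.01, -1.0, 0.07, 485.38], [-1.0, 0.01, -0.0, 72.22], [0.0, -0.07, -1.0, 1398.65], [0.0, 0.0, 0.0, 1.0]] [[535.1, 0.0, 314.0], [0.0, 535.1, 239.4], [0.0, 0.0, 1.0]]
```

View pics/top0.png

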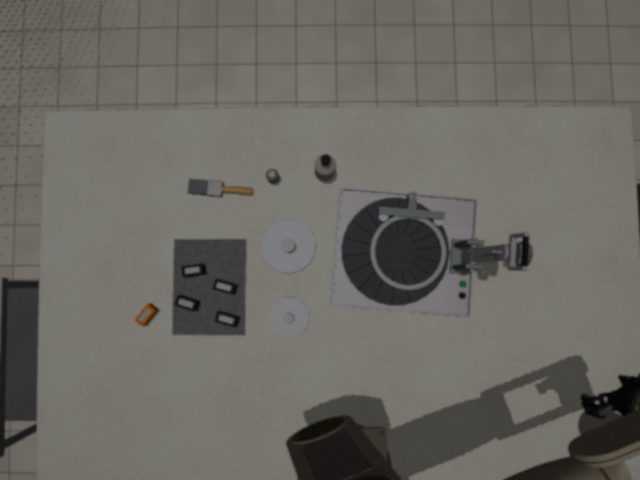

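View pics/scene0.png

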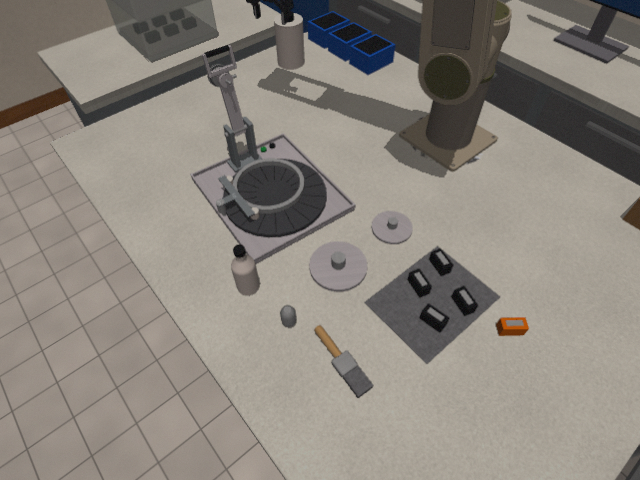

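Candidates for mounts: black blocks on the pad at top pixels (193,270), (225,286), (187,302) and (228,319). The orange one at (147,315) is the look-alike. Pressure plates are the large one at (289,246) and the small one at (289,317); I choose the large. Next I measure them.

```bash
python3 - <<'E'
from h import *
im=cv2.imread('pics/top0.png'); d=np.load('pics/top0.npy'); g=cv2.cvtColor(im,cv2.COLOR_BGR2GRAY)
# mounts: strip (bright) and black body inside pad
pad=np.zeros_like(g); pad[243:332,176:244]=1
for nm,m,z in(('black',((g<45)&(pad>0)),37),('strip',((g>110)&(pad>0)),37)):
    cs,_=cv2.findContours(m.astype(np.uint8)*255,cv2.RETR_EXTERNAL,cv2.CHAIN_APPROX_NONE)
    for c in cs:
        if cv2.contourArea(c)<15: continue
        P=plane('top',c.reshape(-1,2),z)[:,:2].astype(np.float32)
        r=cv2.minAreaRect(P); px=c.reshape(-1,2).mean(0)
        print(nm,px.round(1),np.round(r[0],1),np.round(r[1],1),round(r[2],1))
# height map stats
yy,xx=np.mgrid[0:480,0:640]; px=np.c_[xx.ravel(),yy.ravel()]
Z=depthpts('top',px,d); H=Z[:,2].reshape(480,640)
for n,(u,v) in dict(m1=(193,270),m2=(225,286),m3=(187,302),m4=(228,319),knob=(289,245),disc=(275,250),sknob=(289,317),ring=(373,252),plate=(410,250),bench=(120,230),pad=(180,245)).items(): print(n,H[v,u].round(1),Z[v*640+u].round(1))
# plates: mask by depth height 8..20
for nm,roi,lo,hi,z in(('disc',(255,320,215,278),6,20,12),('sdisc',(265,315,295,342),5,20,10),('knob',(275,303,232,262),32,50,42),('ring',(362,455,210,296),38,49,44),('bar',(370,452,185,225),49,75,55),('posts',(445,486,230,275),140,155,148)):
    m=np.zeros_like(g); a,b,c_,e=roi; m[c_:e,a:b]=((H>lo)&(H<hi))[c_:e,a:b]
    cs,_=cv2.findContours(m*255,cv2.RETR_EXTERNAL,cv2.CHAIN_APPROX_NONE)
    for c in cs:
        if cv2.contourArea(c)<25: continue
        P=plane('top',c.reshape(-1,2),z)[:,:2].astype(np.float32)
        print(nm,'circ',np.round(cv2.minEnclosingCircle(P)[0],1),round(cv2.minEnclosingCircle(P)[1],1),'rect',[np.round(q,1) for q in cv2.minAreaRect(P)])
# tray corners: bright tray vs bench by height 15..30
m=((H>15)&(H<60)).astype(np.uint8); m[:,:325]=0;m[:,485:]=0;m[:180]=0;m[325:]=0
m[:, :]=cv2.morphologyEx(m,cv2.MORPH_OPEN,np.ones((5,5)))
c=max(cv2.findContours(m*255,cv2.RETR_EXTERNAL,cv2.CHAIN_APPROX_NONE)[0],key=cv2.contourArea)
P=plane('top',c.reshape(-1,2),23)[:,:2].astype(np.float32); print('tray',[np.round(q,1) for q in cv2.minAreaRect(P)])
a=cv2.resize(im[225:345,125:325],None,fx=3.9,fy=3.9,interpolation=cv2.INTER_CUBIC)
cv2.imwrite('pics/c1.png',a)
E
```

```text
black [227.  318.6] [388.5 292.1] [61.  31.7] 73.8
black [187.5 302.7] [429.1 393.1] [63.2 31.5] 73.9
black [224.8 286.3] [470.1 297.7] [62.  29.8] 73.8
black [193.7 270.2] [511.2 377.6] [32.5 63.7] 7.6
m1 32.9 [512.1 380.4  32.9]
m2 34.0 [470.8 298.2  34. ]
m3 30.7 [430.8 395.8  30.7]
m4 36.6 [387.5 290.   36.6]
knob 43.1 [573.2 134.2  43.1]
disc 11.0 [562.6 172.1  11. ]
sknob 33.6 [391.1 135.7  33.6]
ring 42.8 [553.5 -78.9  42.8]
plate 24.3 [ 558.6 -176.5   24.3]
bench 2.3 [619.5 581.8   2.3]
pad 3.4 [578.4 421.8   3.4]
disc circ [574.6 134.4] 71.8 rect [array([572.9, 135.7]), array([140.3, 135.3]), np.float64(89.5)]
sdisc circ [389.3 133.8] 56.0 rect [array([388., 137.]), array([102.9, 104.9]), np.float64(7.6)]
knob circ [573.  136.5] 16.7 rect [array([573.3, 136.8]), array([30.5, 30.6]), np.float64(89.6)]
ring circ [ 563.6 -160.4] 107.7 rect [array([ 552.9, -166.7]), array([191.1, 188.1]), np.float64(89.0)]
bar circ [ 652.  -175.8] 83.9 rect [array([ 668.1, -177.5]), array([166.7,  78.8]), np.float64(83.9)]
posts circ [ 512.6 -304. ] 21.4 rect [array([ 511.8, -304. ]), array([42.6, 11.7]), np.float64(89.4)]
posts circ [ 541.2 -306.1] 16.9 rect [array([ 541.2, -306.1]), array([ 7.1, 33.1]), np.float64(88.2)]
posts circ [ 568.7 -308.2] 21.6 rect [array([ 569.2, -308.3]), array([43.1, 13.8]), np.float64(83.2)]
tray [array([ 557.6, -138.4]), array([278.9, 277.2]), np.float64(12.5)]
```

View pics/c1.png

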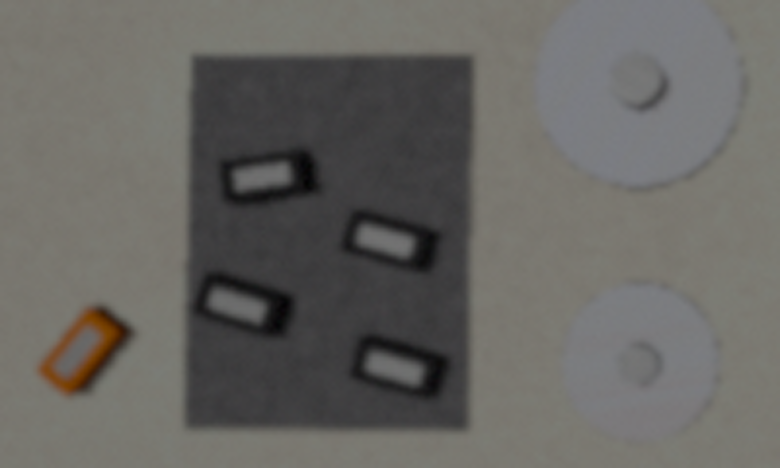

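The crop confirms it: four black mounts with a steel strip on the pad, the orange one outside it, and the large plate clearly bigger than the small one. Now precise strip and ring fits.

```bash
cat >> h.py <<'E'
from scipy.optimize import least_squares
def circ(P,r=None):
    f=lambda q:np.hypot(P[:,0]-q[0],P[:,1]-q[1])-(q[2] if r is None else r)
    s=least_squares(f,[*P[:,:2].mean(0),80 if r is None else r],loss='soft_l1',f_scale=1.5).x
    return s
def strips(n,box,z,thr=85):
    im=cv2.imread(f'pics/{n}.png'); cam=n.split('_')[0].rstrip('0123456789'); g=cv2.cvtColor(im,cv2.COLOR_BGR2GRAY); a,b,c,e=box
    m=np.zeros_like(g); m[c:e,a:b]=(g[c:e,a:b]>thr)*255
    out=[]
    for k in cv2.findContours(m,cv2.RETR_EXTERNAL,cv2.CHAIN_APPROX_NONE)[0]:
        if cv2.contourArea(k)<15: continue
        P=plane(cam,k.reshape(-1,2),z)[:,:2].astype(np.float32); (c0,s,an)=cv2.minAreaRect(P)
        if s[0]<s[1]: an+=90
        out.append((k.reshape(-1,2).mean(0),np.array(c0),np.array(s),an%180))
    return out
def go(x,y,z,yaw,now=None):
    "print turn (tool z, in units) and then shift in tool axes after the turn"
    s=telemetry.sense(); p,r=s['tool_pos'],s['tcp_rot']
    d=(r[2]-yaw+90)%180-90
    t=np.radians(r[2]-d); v=np.array([x,y,z])-p
    print('pose',p.round(1),r.round(1),'turn deg',round(d,1),'units',round(d/360,4),'-> shift units',np.round([(v[0]*np.cos(t)+v[1]*np.sin(t))/50,(v[0]*np.sin(t)-v[1]*np.cos(t))/50,-v[2]/50],3),'j6',s['joint_pos'][5].round(0),'t',s['time'])
E
python3 - <<'E'
from h import *
for b in strips('top0',(176,244,243,332),37): print([np.round(q,1) for q in b])
im=cv2.imread('pics/scene0.png'); print('scene strips')
g=cv2.cvtColor(im,cv2.COLOR_BGR2GRAY)
for b in strips('scene0',(380,485,245,335),37,105): print([np.round(q,1) for q in b])
# ring in both views: sample radial profile at z=44
for cam in('top','scene'):
    g=cv2.cvtColor(cv2.imread(f'pics/{cam}0.png'),cv2.COLOR_BGR2GRAY).astype(np.float32)
    c=np.array([555.,-166.])
    for it in range(3):
        pts={'in':[], 'out':[]}
        for a in np.radians(np.arange(0,360,4)):
            rr=np.arange(76,106,.5); W=np.c_[c[0]+rr*np.cos(a),c[1]+rr*np.sin(a),np.full(len(rr),44.)]
            q=proj(cam,W).astype(np.float32); v=cv2.remap(g,q[:,0].reshape(1,-1),q[:,1].reshape(1,-1),cv2.INTER_LINEAR).ravel()
            dv=np.gradient(cv2.GaussianBlur(v.reshape(1,-1),(9,1),2).ravel())
            i=dv[:38].argmax(); o=38+dv[38:].argmin() if 0 else dv[20:].argmin()+20
            if dv[i]>.8: pts['in'].append(W[i,:2])
            if dv[o]<-.8: pts['out'].append(W[o,:2])
        fi=circ(np.array(pts['in'])); fo=circ(np.array(pts['out'])); c=(fi[:2]+fo[:2])/2
    print(cam,'in',fi.round(1),len(pts['in']),'out',fo.round(1),len(pts['out']))
E
```

```text
[array([225.5, 318.9]), array([387.6, 295.9]), array([33.8, 12.1]), np.float64(73.8)]
[array([185.2, 303. ]), array([428.7, 398.5]), array([34., 12.]), np.float64(71.4)]
[array([223.3, 286.3]), array([469.9, 301.7]), array([34.7, 12.3]), np.float64(75.6)]
[array([192. , 269.8]), array([512.5, 383.1]), array([11.2, 33.6]), np.float64(97.6)]
scene strips
[array([385.2, 328.5]), array([614., 337.]), array([36.8, 33.2]), np.float64(49.6)]
[array([475.3, 326.6]), array([472.4, 463.4]), array([33.6, 83.1]), np.float64(179.2)]
[array([435.3, 313.9]), array([515.7, 383.8]), array([11. , 33.1]), np.float64(97.8)]
[array([466.1, 296.9]), array([431.9, 399.9]), array([33.5, 11. ]), np.float64(72.8)]
[array([420.3, 278.7]), array([473.2, 303.3]), array([31.9, 11.4]), np.float64(74.6)]
[array([441.9, 257.5]), array([390.7, 297. ]), array([32.3, 10.7]), np.float64(73.9)]
[array([430.8, 258.4]), array([423.8, 301. ]), array([122.2, 258.7]), np.float64(139.5)]
top in [ 554.5 -167.4   84.2] 90 out [ 553.8 -167.5   96.3] 84
scene in [ 558.3 -164.4   84.2] 90 out [ 558.9 -164.    96.3] 81
```

```bash
python3 - <<'E'
from h import *
go(450,-60,230,24)
go(389.2,296.5,110,73.8)
E
python3 -m jog '[[[0.9,0.9,0,0,0,0,0.6],[0.9,0.9,0,0,0,0,0.6]]]' 60
```

```text
pose [ 245.5 -547.   230.3] [-179.9   -0.    24.2] turn deg 0.2 units 0.0005 -> shift units [ 7.698e+00 -7.233e+00  7.000e-03] j6 -5.0 t 0.1
pose [ 245.5 -547.   230.3] [-179.9   -0.    24.2] turn deg -49.6 units -0.1379 -> shift units [17.001 -1.946  2.407] j6 -5.0 t 0.1
time: 0.35
tool_pos: [363.1, -592.3, 231.0]
tcp_rot: [-180.0, 0.0, 24.1]
ft_force: [0.2, -0.2, 1.4]
finger_gap: 52.3
```

```bash
python3 - <<'E'
from h import *
go(390,-60,230,24.1)
E
```

```text
pose [ 363.1 -592.3  231. ] [-180.     0.    24.1] turn deg -0.0 units -0.0001 -> shift units [ 4.838 -9.498  0.021] j6 3.0 t 0.35
```

```bash
python3 -m jog '[[[0.4,-0.79,0,0,0,0,0.6],[0.4,-0.79,0,0,0,0,0.6],[0.4,-0.79,0,0,0,0,0.6],[0.4,-0.79,0,0,0,0,0.6],[0.4,-0.79,0,0,0,0,0.6],[0.4,-0.79,0,0,0,0,0.6],[0.4,-0.79,0,0,0,0,0.6],[0.4,-0.79,0,0,0,0,0.6],[0.4,-0.79,0,0,0,0,0.6],[0.4,-0.79,0,0,0,0,0.6],[0.4,-0.79,0,0,0,0,0.6],[0.4,-0.79,0,0,0,0,0.6]]]'
python3 -m jog '[[[0,0,0,0,0,-0.0276,0.6],[0,0,0,0,0,-0.0276,0.6],[0,0,0,0,0,-0.0276,0.6],[0,0,0,0,0,-0.0276,0.6],[0,0,0,0,0,-0.0276,0.6],[0,0,0,0,0,0,0.6]]]'
python3 -c "
from h import *
go(389.2,296.5,110,73.8)"
```

```text
time: 1.85
tool_pos: [387.0, -59.7, 231.0]
tcp_rot: [-180.0, 0.0, 24.2]
ft_force: [-0.3, 0.0, 0.1]
finger_gap: 51.2
time: 2.6
tool_pos: [387.2, -61.1, 231.0]
tcp_rot: [-180.0, 0.0, 73.8]
ft_force: [-0.2, -0.3, -0.5]
finger_gap: 51.1
pose [387.2 -61.1 231. ] [-180.     0.    73.8] turn deg -0.0 units -0.0 -> shift units [ 6.879 -1.956  2.42 ] j6 -0.0 t 2.6
```

```bash
python3 -m jog '[[[0.688,-0.196,0.242,0,0,0,0.6],[0.688,-0.196,0.242,0,0,0,0.6],[0.688,-0.196,0.242,0,0,0,0.6],[0.688,-0.196,0.242,0,0,0,0.6],[0.688,-0.196,0.242,0,0,0,0.6],[0.688,-0.196,0.242,0,0,0,0.6],[0.688,-0.196,0.242,0,0,0,0.6],[0.688,-0.196,0.242,0,0,0,0.6],[0.688,-0.196,0.242,0,0,0,0.6],[0.688,-0.196,0.242,0,0,0,0.6],[0,0,0,0,0,0,0.6],[0,0,0,0,0,0,0.6]]]'
python3 -c "
from h import *
go(389.2,296.5,9,73.8)
snap('top','topA');snap('scene','sceneA')
a=cv2.imread('pics/sceneA.png')[170:320,360:560]; cv2.imwrite('pics/c2.png',cv2.resize(a,None,fx=3.5,fy=3.5))"
```

```text
time: 4.1
tool_pos: [388.8, 296.2, 110.1]
tcp_rot: [-180.0, 0.0, 73.7]
ft_force: [0.4, -0.9, -0.9]
finger_gap: 51.1
pose [388.8 296.2 110.1] [-180.     0.    73.7] turn deg -0.1 units -0.0002 -> shift units [0.009 0.007 2.022] j6 48.0 t 4.1
```

View pics/c2.png

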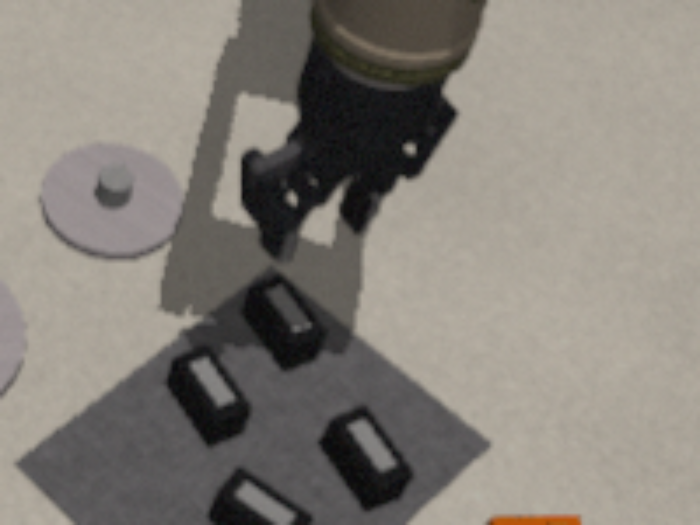

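The open fingers stand over mount A (crop (285,320)), straddling its width. I descend, grip and lift.

```bash
python3 -m jog '[[[0,0,0.4,0,0,0,0.6],[0,0,0.4,0,0,0,0.6],[0,0,0.4,0,0,0,0.6],[0,0,0.4,0,0,0,0.6],[0,0,0.3,0,0,0,0.6],[0,0,0.12,0,0,0,0.6],[0,0,0,0,0,0,0],[0,0,0,0,0,0,0],[0,0,0,0,0,0,0],[0,0,0,0,0,0,0],[0,0,0,0,0,0,0]]]' 60
python3 -m jog '[[[0,0,-0.2,0,0,0,0],[0,0,-0.5,0,0,0,0],[0,0,-0.6,0,0,0,0],[0,0,-0.6,0,0,0,0],[0,0,-0.4,0,0,0,0],[0,0,0,0,0,-0.02,0],[0,0,0,0,0,-0.03,0],[0,0,0,0,0,-0.03,0],[0,0,0,0,0,-0.03,0],[0,0,0,0,0,-0.03,0],[0,0,0,0,0,-0.03,0],[0,0,0,0,0,0,0]]]'
python3 -c "
from h import *
go(523.9,-133.3,124,135)"
```

```text
time: 5.58
tool_pos: [389.5, 296.8, 9.9]
tcp_rot: [180.0, -0.0, 73.8]
ft_force: [-0.9, -0.7, 4.6]
finger_gap: 27.0
time: 7.08
tool_pos: [388.7, 296.4, 124.4]
tcp_rot: [-180.0, -0.0, 134.7]
ft_force: [-0.4, -0.3, -1.2]
finger_gap: 27.1
pose [388.7 296.4 124.4] [-180.    -0.   134.7] turn deg -0.3 units -0.0008 -> shift units [-7.989 -4.166  0.008] j6 -13.0 t 7.075
```

```bash
python3 -m jog '[[[-0.666,-0.347,0,0,0,0,0],[-0.666,-0.347,0,0,0,0,0],[-0.666,-0.347,0,0,0,0,0],[-0.666,-0.347,0,0,0,0,0],[-0.666,-0.347,0,0,0,0,0],[-0.666,-0.347,0,0,0,0,0],[-0.666,-0.347,0,0,0,0,0],[-0.666,-0.347,0,0,0,0,0],[-0.666,-0.347,0,0,0,0,0],[-0.666,-0.347,0,0,0,0,0],[-0.666,-0.347,0,0,0,0,0],[-0.666,-0.347,0,0,0,0,0]]]'
python3 -m jog '[[[0,0,0,0,0,0,0],[0,0,0,0,0,0,0]]]'
python3 -c "
from h import *
go(523.9,-133.3,33.2,135)
snap('scene','sceneB')
a=cv2.imread('pics/sceneB.png')[100:250,170:370]; cv2.imwrite('pics/c3.png',cv2.resize(a,None,fx=3.5,fy=3.5))"
```

```text
time: 8.57
tool_pos: [522.7, -135.0, 124.4]
tcp_rot: [180.0, -0.0, 134.4]
ft_force: [0.2, -0.1, -0.9]
finger_gap: 27.3
time: 8.82
tool_pos: [522.1, -133.4, 124.1]
tcp_rot: [-180.0, -0.1, 134.6]
ft_force: [-0.4, -0.1, -1.2]
finger_gap: 26.9
pose [ 522.1 -133.4  124.1] [-1.800e+02 -1.000e-01  1.346e+02] turn deg -0.4 units -0.0012 -> shift units [-0.023  0.026  1.818] j6 -64.0 t 8.825
```

View pics/c3.png

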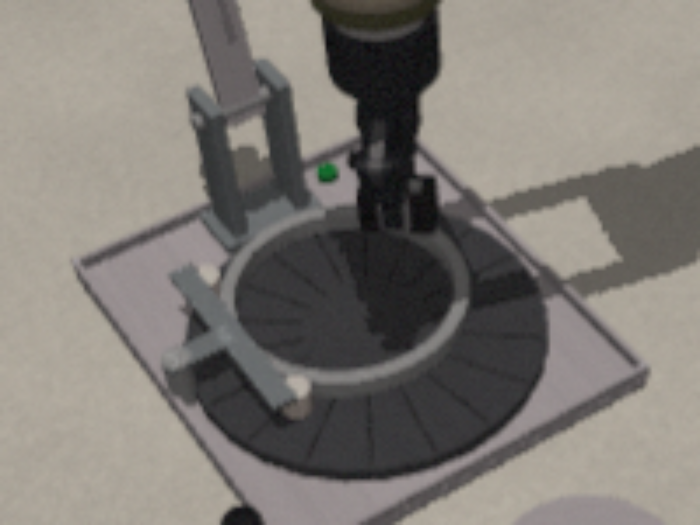

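Above the ring's near-robot side, clear of posts. I place it.

```bash
python3 -m jog '[[[-0.02,0.02,0.4,0,0,0,0],[0,0,0.4,0,0,0,0],[0,0,0.4,0,0,0,0],[0,0,0.3,0,0,0,0],[0,0,0.2,0,0,0,0],[0,0,0.08,0,0,0,0],[0,0,0.03,0,0,0,0],[0,0,0,0,0,0,0],[0,0,0,0,0,0,0],[0,0,0,0,0,0,0.5],[0,0,0,0,0,0,0.5],[0,0,0,0,0,0,0.5]]]'
python3 -m jog '[[[0,0,-0.2,0,0,0,0.5],[0,0,-0.5,0,0,0,0.5],[0,0,-0.6,0,0,0,0.6],[0,0,-0.5,0,0,0,0.6],[0,0,0,0,0,0.03,0.6],[0,0,0,0,0,0.03,0.6],[0,0,0,0,0,0.03,0.6],[0,0,0,0,0,0.03,0.6],[0,0,0,0,0,0.03,0.6],[0,0,0,0,0,0.016,0.6],[0,0,0,0,0,0,0.6]]]'
python3 -c "
from h import *
go(471.5,302.5,100,75)"
```

```text
time: 10.38
tool_pos: [524.1, -133.9, 33.9]
tcp_rot: [180.0, 0.0, 134.8]
ft_force: [-0.2, 0.2, -0.9]
finger_gap: 42.7
time: 11.75
tool_pos: [524.1, -133.9, 124.5]
tcp_rot: [180.0, 0.0, 75.3]
ft_force: [0.4, -0.6, -0.9]
finger_gap: 51.2
pose [ 524.1 -133.9  124.5] [180.    0.   75.3] turn deg 0.3 units 0.0009 -> shift units [ 8.157 -3.276  0.49 ] j6 -5.0 t 11.75
```

```bash
python3 -m jog '[[[0.68,-0.273,0.041,0,0,0,0.6],[0.68,-0.273,0.041,0,0,0,0.6],[0.68,-0.273,0.041,0,0,0,0.6],[0.68,-0.273,0.041,0,0,0,0.6],[0.68,-0.273,0.041,0,0,0,0.6],[0.68,-0.273,0.041,0,0,0,0.6],[0.68,-0.273,0.041,0,0,0,0.6],[0.68,-0.273,0.041,0,0,0,0.6],[0.68,-0.273,0.041,0,0,0,0.6],[0.68,-0.273,0.041,0,0,0,0.6],[0.68,-0.273,0.041,0,0,0,0.6],[0.68,-0.273,0.041,0,0,0,0.6]]]'
python3 -m jog '[[[0,0,0,0,0,0,0.6],[0,0,0,0,0,0,0.6]]]'
python3 -c "
from h import *
go(471.5,302.5,9.5,75)"
```

```text
time: 13.25
tool_pos: [469.0, 303.7, 99.7]
tcp_rot: [180.0, -0.0, 75.5]
ft_force: [0.6, -0.9, 0.4]
finger_gap: 51.3
time: 13.5
tool_pos: [469.1, 302.2, 99.4]
tcp_rot: [180.0, 0.0, 75.4]
ft_force: [1.5, 0.8, -1.2]
finger_gap: 51.1
pose [469.1 302.2  99.4] [180.    0.   75.4] turn deg 0.4 units 0.0011 -> shift units [0.019 0.044 1.797] j6 42.0 t 13.5
```

Grip C, lift, and turn to yaw 45 for slot 1 (588.9,-133.3).

```bash
python3 -m jog '[[[0.02,0.044,0.4,0,0,0,0.6],[0,0,0.4,0,0,0,0.6],[0,0,0.4,0,0,0,0.6],[0,0,0.3,0,0,0,0.6],[0,0,0.2,0,0,0,0.6],[0,0,0.1,0,0,0,0.6],[0,0,0,0,0,0,0],[0,0,0,0,0,0,0],[0,0,0,0,0,0,0],[0,0,0,0,0,0,0],[0,0,0,0,0,0,0]]]' 60
python3 -m jog '[[[0,0,-0.2,0,0,0,0],[0,0,-0.5,0,0,0,0],[0,0,-0.6,0,0,0,0],[0,0,-0.6,0,0,0,0],[0,0,-0.4,0,0,0,0],[0,0,0,0,0,0.025,0],[0,0,0,0,0,0.029,0],[0,0,0,0,0,0.029,0],[0,0,0,0,0,0,0]]]'
python3 -c "
from h import *
go(588.9,-133.3,124,45)"
```

```text
time: 14.88
tool_pos: [471.9, 303.1, 9.8]
tcp_rot: [180.0, -0.0, 75.3]
ft_force: [-0.0, 0.1, 3.3]
finger_gap: 27.3
time: 16.0
tool_pos: [471.2, 302.7, 124.0]
tcp_rot: [-180.0, 0.0, 45.5]
ft_force: [0.5, -0.7, -1.2]
finger_gap: 27.0
pose [471.2 302.7 124. ] [-180.     0.    45.5] turn deg 0.5 units 0.0013 -> shift units [-4.501  7.83  -0.   ] j6 72.0 t 16.0
```

```bash
python3 -m jog '[[[-0.375,0.652,0,0,0,0,0],[-0.375,0.652,0,0,0,0,0],[-0.375,0.652,0,0,0,0,0],[-0.375,0.652,0,0,0,0,0],[-0.375,0.652,0,0,0,0,0],[-0.375,0.652,0,0,0,0,0],[-0.375,0.652,0,0,0,0,0],[-0.375,0.652,0,0,0,0,0],[-0.375,0.652,0,0,0,0,0],[-0.375,0.652,0,0,0,0,0],[-0.375,0.652,0,0,0,0,0],[-0.375,0.652,0,0,0,0,0]]]'
python3 -m jog '[[[0,0,0,0,0,0,0],[0,0,0,0,0,0,0]]]'
python3 -c "
from h import *
go(588.9,-133.3,33,45)"
```

```text
time: 17.5
tool_pos: [592.2, -133.2, 124.0]
tcp_rot: [-180.0, 0.0, 45.7]
ft_force: [1.2, -0.3, -0.9]
finger_gap: 27.1
time: 17.75
tool_pos: [591.7, -131.7, 123.8]
tcp_rot: [-179.9, 0.0, 45.5]
ft_force: [-0.1, -0.2, -1.6]
finger_gap: 27.0
pose [ 591.7 -131.7  123.8] [-179.9    0.    45.5] turn deg 0.5 units 0.0015 -> shift units [-0.063 -0.017  1.816] j6 27.0 t 17.75
```

```bash
python3 -m jog '[[[-0.06,-0.02,0.4,0,0,0,0],[0,0,0.4,0,0,0,0],[0,0,0.4,0,0,0,0],[0,0,0.3,0,0,0,0],[0,0,0.2,0,0,0,0],[0,0,0.08,0,0,0,0],[0,0,0.03,0,0,0,0],[0,0,0,0,0,0,0],[0,0,0,0,0,0,0],[0,0,0,0,0,0,0.5],[0,0,0,0,0,0,0.5],[0,0,0,0,0,0,0.5]]]'
python3 -m jog '[[[0,0,-0.2,0,0,0,0.5],[0,0,-0.5,0,0,0,0.5],[0,0,-0.6,0,0,0,0.6],[0,0,-0.5,0,0,0,0.6],[0,0,0,0,0,-0.029,0.6],[0,0,0,0,0,-0.029,0.6],[0,0,0,0,0,-0.029,0.6],[0,0,0,0,0,-0.029,0.6],[0,0,0,0,0,-0.029,0.6],[0,0,0,0,0,0,0.6]]]'
python3 -c "
from h import *
go(514.1,383.5,100,97.7)"
```

```text
time: 19.25
tool_pos: [589.5, -133.5, 33.9]
tcp_rot: [180.0, -0.0, 45.4]
ft_force: [0.1, 0.6, -1.1]
finger_gap: 42.5
time: 20.5
tool_pos: [589.5, -133.5, 124.4]
tcp_rot: [180.0, 0.0, 97.5]
ft_force: [0.2, 0.8, -0.4]
finger_gap: 51.4
pose [ 589.5 -133.5  124.4] [180.    0.   97.5] turn deg -0.2 units -0.0004 -> shift units [10.45  -0.11   0.489] j6 -25.0 t 20.5
```

```bash
python3 -m jog '[[[0.87,-0.009,0.04,0,0,0,0.6],[0.87,-0.009,0.04,0,0,0,0.6],[0.87,-0.009,0.04,0,0,0,0.6],[0.87,-0.009,0.04,0,0,0,0.6],[0.87,-0.009,0.04,0,0,0,0.6],[0.87,-0.009,0.04,0,0,0,0.6],[0.87,-0.009,0.04,0,0,0,0.6],[0.87,-0.009,0.04,0,0,0,0.6],[0.87,-0.009,0.04,0,0,0,0.6],[0.87,-0.009,0.04,0,0,0,0.6],[0.87,-0.009,0.04,0,0,0,0.6],[0.87,-0.009,0.04,0,0,0,0.6]]]'
python3 -m jog '[[[0,0,0,0,0,0,0.6],[0,0,0,0,0,0,0.6]]]'
python3 -c "
from h import *
go(514.1,383.5,9.5,97.7)"
```

```text
time: 22.0
tool_pos: [514.7, 384.7, 100.2]
tcp_rot: [180.0, -0.0, 97.3]
ft_force: [-0.4, -0.9, -0.2]
finger_gap: 51.0
time: 22.25
tool_pos: [514.8, 382.9, 99.8]
tcp_rot: [-180.0, 0.0, 97.5]
ft_force: [0.2, 0.5, 0.4]
finger_gap: 51.4
pose [514.8 382.9  99.8] [-180.     0.    97.5] turn deg -0.2 units -0.0006 -> shift units [ 0.013 -0.012  1.805] j6 25.0 t 22.25
```

```bash
python3 -m jog '[[[0.01,-0.01,0.4,0,0,0,0.6],[0,0,0.4,0,0,0,0.6],[0,0,0.4,0,0,0,0.6],[0,0,0.3,0,0,0,0.6],[0,0,0.2,0,0,0,0.6],[0,0,0.1,0,0,0,0.6],[0,0,0,0,0,0,0],[0,0,0,0,0,0,0],[0,0,0,0,0,0,0],[0,0,0,0,0,0,0],[0,0,0,0,0,0,0]]]' 60
python3 -m jog '[[[0,0,-0.2,0,0,0,0],[0,0,-0.5,0,0,0,0],[0,0,-0.6,0,0,0,0],[0,0,-0.6,0,0,0,0],[0,0,-0.4,0,0,0,0],[0,0,0,0,0,-0.02,0],[0,0,0,0,0,-0.028,0],[0,0,0,0,0,-0.028,0],[0,0,0,0,0,-0.028,0],[0,0,0,0,0,0,0]]]'
python3 -c "
from h import *
go(588.9,-198.3,124,135)"
```

```text
time: 23.62
tool_pos: [514.6, 383.9, 10.3]
tcp_rot: [180.0, -0.0, 97.6]
ft_force: [0.4, -0.7, 3.9]
finger_gap: 27.1
time: 24.88
tool_pos: [514.0, 383.5, 124.4]
tcp_rot: [-180.0, -0.0, 135.0]
ft_force: [0.3, 0.5, -1.5]
finger_gap: 27.1
pose [514.  383.5 124.4] [-180.   -0.  135.] turn deg -0.0 units -0.0 -> shift units [-9.287e+00 -7.168e+00  8.000e-03] j6 -13.0 t 24.875
```

```bash
python3 -m jog '[[[-0.774,-0.597,0,0,0,0,0],[-0.774,-0.597,0,0,0,0,0],[-0.774,-0.597,0,0,0,0,0],[-0.774,-0.597,0,0,0,0,0],[-0.774,-0.597,0,0,0,0,0],[-0.774,-0.597,0,0,0,0,0],[-0.774,-0.597,0,0,0,0,0],[-0.774,-0.597,0,0,0,0,0],[-0.774,-0.597,0,0,0,0,0],[-0.774,-0.597,0,0,0,0,0],[-0.774,-0.597,0,0,0,0,0],[-0.774,-0.597,0,0,0,0,0]]]'
python3 -m jog '[[[0,0,0,0,0,0,0],[0,0,0,0,0,0,0]]]'
python3 -c "
from h import *
go(588.9,-198.3,33,135)"
```

```text
time: 26.38
tool_pos: [589.8, -199.5, 124.7]
tcp_rot: [180.0, -0.0, 134.8]
ft_force: [0.7, 0.6, -0.5]
finger_gap: 27.1
time: 26.62
tool_pos: [589.5, -197.7, 124.3]
tcp_rot: [180.0, -0.1, 134.8]
ft_force: [0.1, 0.8, -0.7]
finger_gap: 26.8
pose [ 589.5 -197.7  124.3] [ 1.800e+02 -1.000e-01  1.348e+02] turn deg -0.2 units -0.0004 -> shift units [ 1.000e-03 -1.700e-02  1.827e+00] j6 -68.0 t 26.625
```

Place D, then turn to 72 (turn +63 deg) for B.

```bash
python3 -m jog '[[[0,-0.017,0.4,0,0,0,0],[0,0,0.4,0,0,0,0],[0,0,0.4,0,0,0,0],[0,0,0.3,0,0,0,0],[0,0,0.2,0,0,0,0],[0,0,0.08,0,0,0,0],[0,0,0.03,0,0,0,0],[0,0,0,0,0,0,0],[0,0,0,0,0,0,0],[0,0,0,0,0,0,0.5],[0,0,0,0,0,0,0.5],[0,0,0,0,0,0,0.5]]]'
python3 -m jog '[[[0,0,-0.2,0,0,0,0.5],[0,0,-0.5,0,0,0,0.5],[0,0,-0.6,0,0,0,0.6],[0,0,-0.5,0,0,0,0.6],[0,0,0,0,0,0.029,0.6],[0,0,0,0,0,0.029,0.6],[0,0,0,0,0,0.029,0.6],[0,0,0,0,0,0.029,0.6],[0,0,0,0,0,0.029,0.6],[0,0,0,0,0,0.029,0.6],[0,0,0,0,0,0,0.6]]]'
python3 -c "
from h import *
go(430.3,399.2,100,72)"
```

```text
time: 28.12
tool_pos: [589.4, -198.6, 34.4]
tcp_rot: [180.0, 0.0, 135.0]
ft_force: [0.2, -0.2, -0.6]
finger_gap: 42.5
time: 29.5
tool_pos: [589.5, -198.6, 124.9]
tcp_rot: [180.0, 0.0, 72.5]
ft_force: [-0.1, 0.8, -0.1]
finger_gap: 51.5
pose [ 589.5 -198.6  124.9] [180.    0.   72.5] turn deg 0.5 units 0.0013 -> shift units [10.388 -6.722  0.499] j6 -6.0 t 29.5
```

```bash
python3 -m jog '[[[0.742,-0.48,0.036,0,0,0,0.6],[0.742,-0.48,0.036,0,0,0,0.6],[0.742,-0.48,0.036,0,0,0,0.6],[0.742,-0.48,0.036,0,0,0,0.6],[0.742,-0.48,0.036,0,0,0,0.6],[0.742,-0.48,0.036,0,0,0,0.6],[0.742,-0.48,0.036,0,0,0,0.6],[0.742,-0.48,0.036,0,0,0,0.6],[0.742,-0.48,0.036,0,0,0,0.6],[0.742,-0.48,0.036,0,0,0,0.6],[0.742,-0.48,0.036,0,0,0,0.6],[0.742,-0.48,0.036,0,0,0,0.6]]]'
python3 -m jog '[[[0.742,-0.48,0.036,0,0,0,0.6],[0.742,-0.48,0.036,0,0,0,0.6],[0,0,0,0,0,0,0.6],[0,0,0,0,0,0,0.6]]]'
python3 -c "
from h import *
go(430.3,399.2,9.5,72)"
```

```text
time: 31.0
tool_pos: [449.0, 314.3, 103.2]
tcp_rot: [180.0, -0.0, 72.7]
ft_force: [0.4, 0.0, -0.7]
finger_gap: 51.3
time: 31.5
tool_pos: [426.0, 397.9, 99.1]
tcp_rot: [180.0, 0.0, 72.6]
ft_force: [-1.0, -0.4, -0.1]
finger_gap: 51.1
pose [426.  397.9  99.1] [180.    0.   72.6] turn deg 0.6 units 0.0017 -> shift units [0.052 0.074 1.793] j6 55.0 t 31.5
```

```bash
python3 -m jog '[[[0.05,0.074,0.4,0,0,0.0015,0.6],[0,0,0.4,0,0,0,0.6],[0,0,0.4,0,0,0,0.6],[0,0,0.3,0,0,0,0.6],[0,0,0.2,0,0,0,0.6],[0,0,0.09,0,0,0,0.6],[0,0,0,0,0,0,0],[0,0,0,0,0,0,0],[0,0,0,0,0,0,0],[0,0,0,0,0,0,0],[0,0,0,0,0,0,0]]]' 60
python3 -m jog '[[[0,0,-0.2,0,0,0,0],[0,0,-0.5,0,0,0,0],[0,0,-0.6,0,0,0,0],[0,0,-0.6,0,0,0,0],[0,0,-0.4,0,0,0,0],[0,0,0,0,0,0.025,0],[0,0,0,0,0,0.025,0],[0,0,0,0,0,0.025,0],[0,0,0,0,0,0,0]]]'
python3 -c "
from h import *
go(523.9,-198.3,124,45)"
```

```text
time: 32.88
tool_pos: [430.7, 399.7, 10.2]
tcp_rot: [180.0, -0.1, 71.9]
ft_force: [-0.4, 0.2, 4.4]
finger_gap: 27.2
time: 34.0
tool_pos: [430.0, 399.1, 124.2]
tcp_rot: [-180.0, 0.0, 44.9]
ft_force: [-0.6, -0.3, -1.9]
finger_gap: 27.0
pose [430.  399.1 124.2] [-180.     0.    44.9] turn deg -0.1 units -0.0002 -> shift units [-7.121e+00  9.777e+00  5.000e-03] j6 83.0 t 34.0
```

```bash
python3 -m jog '[[[-0.509,0.698,0,0,0,0,0],[-0.509,0.698,0,0,0,0,0],[-0.509,0.698,0,0,0,0,0],[-0.509,0.698,0,0,0,0,0],[-0.509,0.698,0,0,0,0,0],[-0.509,0.698,0,0,0,0,0],[-0.509,0.698,0,0,0,0,0],[-0.509,0.698,0,0,0,0,0],[-0.509,0.698,0,0,0,0,0],[-0.509,0.698,0,0,0,0,0],[-0.509,0.698,0,0,0,0,0],[-0.509,0.698,0,0,0,0,0]]]'
python3 -m jog '[[[-0.509,0.698,0,0,0,0,0],[-0.509,0.698,0,0,0,0,0],[0,0,0,0,0,0,0],[0,0,0,0,0,0,0]]]'
python3 -c "
from h import *
go(523.9,-198.3,33.3,45)"
```

```text
time: 35.5
tool_pos: [509.2, -114.3, 124.5]
tcp_rot: [-180.0, 0.0, 45.1]
ft_force: [-0.2, 1.0, -1.7]
finger_gap: 26.9
time: 36.0
tool_pos: [522.1, -197.9, 124.2]
tcp_rot: [-179.9, -0.0, 45.0]
ft_force: [-0.1, 0.9, -1.2]
finger_gap: 27.0
pose [ 522.1 -197.9  124.2] [-179.9   -0.    45. ] turn deg -0.0 units -0.0001 -> shift units [0.021 0.031 1.817] j6 19.0 t 36.0
```

Place, rise, move off toward the robot side of the press plate, then look.

```bash
python3 -m jog '[[[0.02,0.03,0.4,0,0,0,0],[0,0,0.4,0,0,0,0],[0,0,0.4,0,0,0,0],[0,0,0.3,0,0,0,0],[0,0,0.2,0,0,0,0],[0,0,0.08,0,0,0,0],[0,0,0.03,0,0,0,0],[0,0,0,0,0,0,0],[0,0,0,0,0,0,0],[0,0,0,0,0,0,0.5],[0,0,0,0,0,0,0.5],[0,0,0,0,0,0,0.5]]]'
python3 -m jog '[[[0,0,-0.2,0,0,0,0.5],[0,0,-0.5,0,0,0,0.5],[0,0,-0.6,0,0,0,0.7],[0,0,-0.6,0,0,0,0.7],[0,-0.8,-0.4,0,0,0,0.7],[0,-0.8,0,0,0,0,0.7],[0,-0.8,0,0,0,0,0.7],[0,-0.8,0,0,0,0,0.7],[0,-0.8,0,0,0,0,0.7],[0,-0.8,0,0,0,0,0.7],[0,0,0,0,0,0,0.7]]]'
python3 - <<'E'
from h import *
snap('top','top5');snap('scene','scene5')
for n,b in (('top5',(370,445,215,290)),('scene5',(225,315,155,225))):
    for k in strips(n,b,60,75): print(n,[np.round(q,1) for q in k])
a=np.hstack([cv2.resize(cv2.imread('pics/top5.png')[200:320,270:390+100],(0,0),fx=2,fy=2),cv2.resize(cv2.imread('pics/scene5.png')[140:260,190:350],(0,0),fx=2,fy=2)])
cv2.imwrite('pics/c4.png',a)
E
```

```text
time: 37.5
tool_pos: [524.3, -198.7, 34.2]
tcp_rot: [180.0, -0.0, 44.9]
ft_force: [0.5, -0.6, 0.5]
finger_gap: 42.9
time: 38.88
tool_pos: [354.0, -27.3, 149.5]
tcp_rot: [179.9, -0.1, 45.0]
ft_force: [-1.0, -0.1, -0.3]
finger_gap: 60.0
top5 [array([441.1, 283.4]), array([ 471.2, -249.6]), array([20.7, 45.4]), np.float64(144.9)]
top5 [array([410.4, 245.1]), array([ 552.3, -163.3]), array([187.8, 186.1]), np.float64(89.4)]
scene5 [array([227.9, 220.6]), array([ 721.4, -109.4]), array([40.1, 17.6]), np.float64(86.3)]
scene5 [array([267.2, 177.7]), array([ 576.9, -145.4]), array([232.6, 249.8]), np.float64(139.2)]
```

View pics/c4.png

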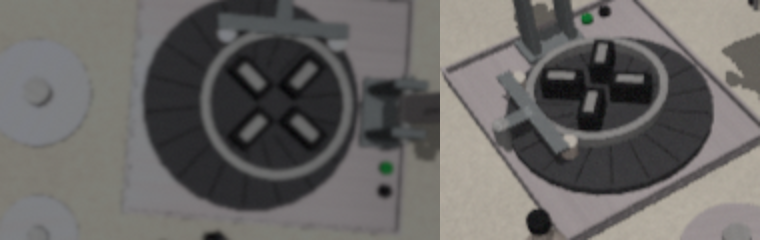

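All four mounts stand evenly inside the ring. Now remeasure the large plate.

```bash
cat >> h.py <<'E'
def edgecirc(tag,c,r,z,sgn,win=14,box=None):
    "circle fit of radial brightness edge (sgn +1: brighter outward) near radius r at height z"
    cam=tag.rstrip('0123456789ABCDEFGH'); g=cv2.cvtColor(cv2.imread(f'pics/{tag}.png'),cv2.COLOR_BGR2GRAY).astype(np.float32); c=np.array(c,float)
    for it in range(4):
        pts=[]
        for a in np.radians(np.arange(0,360,5)):
            rr=np.arange(r-win,r+win,.5); W=np.c_[c[0]+rr*np.cos(a),c[1]+rr*np.sin(a),np.full(len(rr),z)]
            q=proj(cam,W).astype(np.float32); v=cv2.remap(g,q[:,:1].T.copy(),q[:,1:].T.copy(),cv2.INTER_LINEAR).ravel()
            dv=sgn*np.gradient(cv2.GaussianBlur(v.reshape(1,-1),(9,1),2).ravel()); i=dv[2:-2].argmax()+2
            pts.append(W[i,:2])
        f=circ(np.array(pts)); c=f[:2]
    res=np.abs(np.hypot(*(np.array(pts)-c).T)-f[2]); return f.round(1),round(float(np.median(res)),2)
E
python3 - <<'E'
from h import *
for t in('top5','scene5'):
    for s in(1,-1): print(t,s,'disc',edgecirc(t,(574,135),70,12,s))
d=np.load('pics/top5.npy'); yy,xx=np.mgrid[200:300,255:325]; px=np.c_[xx.ravel(),yy.ravel()]; P=depthpts('top',px,d); k=P[(P[:,2]>34)&(P[:,2]<50)]; print('knob top',k.mean(0),circ(k),len(k))
d=np.load('pics/scene5.npy'); yy,xx=np.mgrid[235:295,300:375]; px=np.c_[xx.ravel(),yy.ravel()]; P=depthpts('scene',px,d); k=P[(P[:,2]>38)&(P[:,2]<48)]; print('knob sc',k.mean(0),len(k))
go(574,135,120,-45)
E
```

```text
top5 1 disc (array([574.1, 139.4,  74.3]), 1.06)
top5 -1 disc (array([573.8, 138.1,  67.5]), 0.51)
scene5 1 disc (array([579.1, 142.2,  71.5]), 0.51)
scene5 -1 disc (array([573.2, 135. ,  74.6]), 2.84)
knob top [573.23583586 136.83018492  41.30858696] [573.34120638 136.83038176  11.68580454] 136
knob sc [577.62326008 141.45025559  40.06625926] 114
pose [355.5 -28.6 149.9] [ 1.799e+02 -1.000e-01  4.490e+01] turn deg 89.9 units 0.2498 -> shift units [ 0.776 -5.405  0.598] j6 32.0 t 38.975
```

```bash
python3 -c "
from h import *
go(576,139.6,100,44.9)"
```

```text
pose [355.5 -28.6 149.9] [ 1.799e+02 -1.000e-01  4.490e+01] turn deg 0.0 units 0.0 -> shift units [5.499 0.73  0.998] j6 32.0 t 38.975
```

```bash
python3 -m jog '[[[0.6875,0.091,0.125,0,0,0,0.7],[0.6875,0.091,0.125,0,0,0,0.7],[0.6875,0.091,0.125,0,0,0,0.7],[0.6875,0.091,0.125,0,0,0,0.7],[0.6875,0.091,0.125,0,0,0,0.7],[0.6875,0.091,0.125,0,0,0,0.7],[0.6875,0.091,0.125,0,0,0,0.7],[0.6875,0.091,0.125,0,0,0,0.7],[0,0,0,0,0,0,0.7],[0,0,0,0,0,0,0.7],[0,0,0,0,0,0,0.7]]]'
python3 - <<'E'
from h import *
go(576,139.6,14,44.9)
snap('scene','scene6'); snap('top','top6')
print(edgecirc('top6',(574,138),70,12,-1),edgecirc('scene6',(578,142),70,12,1))
E
```

```text
time: 40.35
tool_pos: [575.4, 138.9, 99.2]
tcp_rot: [180.0, 0.0, 44.8]
ft_force: [0.1, -0.4, -0.1]
finger_gap: 59.8
pose [575.4 138.9  99.2] [180.    0.   44.8] turn deg -0.1 units -0.0002 -> shift units [ 1.900e-02 -1.000e-03  1.703e+00] j6 54.0 t 40.35
(array([580.3, 136.2,  66.1]), 5.14) (array([578.8, 142.2,  71.6]), 0.61)
```

```bash
python3 -m jog '[[[0.02,0,0.4,0,0,0,0.7],[0,0,0.4,0,0,0,0.7],[0,0,0.4,0,0,0,0.7],[0,0,0.3,0,0,0,0.7],[0,0,0.14,0,0,0,0.7],[0,0,0.06,0,0,0,0.7],[0,0,0,0,0,0,0],[0,0,0,0,0,0,0],[0,0,0,0,0,0,0],[0,0,0,0,0,0,0],[0,0,0,0,0,0,0]]]' 80
python3 -m jog '[[[0,0,-0.05,0,0,0,0],[0,0,-0.2,0,0,0,0],[0,0,-0.4,0,0,0,0],[0,0,-0.5,0,0,0,0],[0,0,-0.6,0,0,0,0],[0,0,-0.6,0,0,0,0],[0,0,-0.2,0,0,0,0],[0,0,0,0,0,0,0],[0,0,0,0,0,0,0]]]'
python3 - <<'E'
from h import *
go(556.4,-165.8,141,44.9)
snap('scene','scene7'); snap('top','top7')
p=telemetry.sense()['tool_pos']; z=p[2]-15+12
print(edgecirc('top7',(576,138),70,z,-1),edgecirc('scene7',(576,140),70,z,1))
cv2.imwrite('pics/c5.png',np.hstack([cv2.resize(cv2.imread('pics/top7.png')[190:310,230:350],(0,0),fx=3,fy=3),cv2.resize(cv2.imread('pics/scene7.png')[160:280,280:400],(0,0),fx=3,fy=3)]))
E
```

```text
time: 41.82
tool_pos: [577.0, 140.5, 15.2]
tcp_rot: [179.9, -0.1, 44.9]
ft_force: [-2.1, -1.1, 6.6]
finger_gap: 31.5
time: 42.95
tool_pos: [575.2, 140.2, 140.0]
tcp_rot: [-179.9, 0.1, 44.9]
ft_force: [-0.1, 0.0, -4.7]
finger_gap: 31.9
pose [575.2 140.2 140. ] [-1.799e+02  1.000e-01  4.490e+01] turn deg -0.0 units -0.0001 -> shift units [-4.587  4.07  -0.021] j6 54.0 t 42.95
(array([573.1, 135.7,  66. ]), 4.28) (array([578.4, 144.7,  71.8]), 4.23)
```

View pics/c5.png

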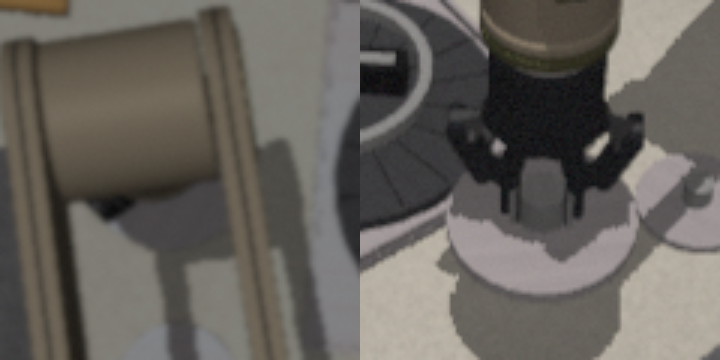

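Plate held level by the knob (wrist −4.7 N), centred between the fingers. Carry it to the ring centre.

```bash
python3 -m jog '[[[-0.382,0.339,0,0,0,0,0],[-0.382,0.339,0,0,0,0,0],[-0.382,0.339,0,0,0,0,0],[-0.382,0.339,0,0,0,0,0],[-0.382,0.339,0,0,0,0,0],[-0.382,0.339,0,0,0,0,0],[-0.382,0.339,0,0,0,0,0],[-0.382,0.339,0,0,0,0,0],[-0.382,0.339,0,0,0,0,0],[-0.382,0.339,0,0,0,0,0],[-0.382,0.339,0,0,0,0,0],[-0.382,0.339,0,0,0,0,0]]]'
python3 -m jog '[[[0,0,0,0,0,0,0],[0,0,0,0,0,0,0],[0,0,0,0,0,0,0]]]'
python3 - <<'E'
from h import *
go(556.4,-165.8,75.5,44.9)
snap('scene','scene8'); snap('top','top8')
p=telemetry.sense()['tool_pos']; z=p[2]-15+12
print(p,edgecirc('top8',(556,-166),70,z,1),edgecirc('scene8',(556,-166),70,z,1))
cv2.imwrite('pics/c6.png',np.hstack([cv2.resize(cv2.imread('pics/top8.png')[190:310,350:470],(0,0),fx=3,fy=3),cv2.resize(cv2.imread('pics/scene8.png')[110:230,210:330],(0,0),fx=3,fy=3)]))
E
```

```text
time: 44.55
tool_pos: [556.5, -166.1, 140.3]
tcp_rot: [-179.9, 0.0, 44.9]
ft_force: [0.5, 0.4, -4.6]
finger_gap: 31.8
time: 44.92
tool_pos: [557.1, -164.6, 141.1]
tcp_rot: [-180.0, 0.0, 44.9]
ft_force: [0.2, 0.3, -4.2]
finger_gap: 31.8
pose [ 557.1 -164.6  141.1] [-180.     0.    44.9] turn deg 0.0 units 0.0 -> shift units [-0.026  0.007  1.311] j6 24.0 t 44.925
[ 557.23896195 -164.74521725  141.34048432] (array([ 551.4, -146.2,   74.7]), 2.1) (array([ 539.3, -169.5,   65.3]), 5.8)
```

View pics/c6.png

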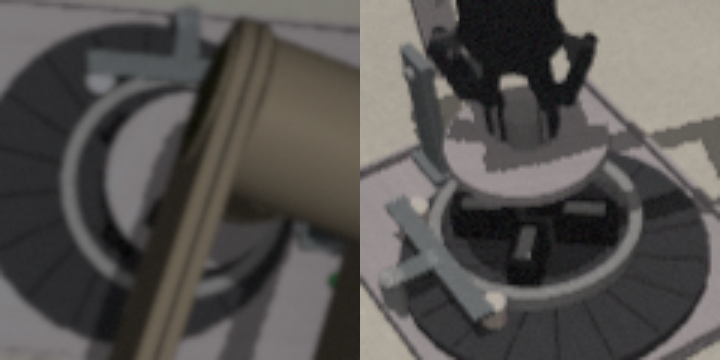

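Plate is above the mounts, inside the ring's outline. Lower gently, then release.

```bash
python3 -m jog '[[[-0.025,0.007,0.4,0,0,0,0],[0,0,0.4,0,0,0,0],[0,0,0.3,0,0,0,0],[0,0,0.1,0,0,0,0],[0,0,0.05,0,0,0,0],[0,0,0.03,0,0,0,0],[0,0,0,0,0,0,0],[0,0,0,0,0,0,0]]]'
```

```text
time: 46.02
tool_pos: [556.9, -166.8, 78.1]
tcp_rot: [180.0, -0.0, 44.9]
ft_force: [0.2, -0.0, -4.4]
finger_gap: 31.9
```

```bash
python3 -m jog '[[[0,0,0.03,0,0,0,0],[0,0,0.02,0,0,0,0],[0,0,0,0,0,0,0],[0,0,0,0,0,0,0]]]'
```

```text
time: 46.52
tool_pos: [556.6, -166.7, 75.2]
tcp_rot: [180.0, -0.0, 44.9]
ft_force: [-1.4, 1.1, -0.0]
finger_gap: 31.7
```

Contact (Fz back to 0). Release, rise, move away and check.

```bash
python3 -m jog '[[[0,0,0,0,0,0,0.2],[0,0,0,0,0,0,0.4],[0,0,0,0,0,0,0.6],[0,0,0,0,0,0,0.6],[0,0,0,0,0,0,0.6],[0,0,-0.1,0,0,0,0.6],[0,0,-0.4,0,0,0,0.6],[0,0,-0.5,0,0,0,0.6],[0,0,-0.6,0,0,0,0.6],[0,-0.5,-0.6,0,0,0,0.6],[0,-0.8,0,0,0,0,0.6],[0,-0.8,0,0,0,0,0.6]]]'
python3 -m jog '[[[0,-0.8,0,0,0,0,0.6],[0,-0.8,0,0,0,0,0.6],[0,-0.8,0,0,0,0,0.6],[0,0,0,0,0,0,0.6]]]'
python3 - <<'E'
from h import *
go(400,-30,200,44.9)
snap('scene','scene9'); snap('top','top9')
for t,c in (('top9',(555,-167)),('scene9',(558,-164))):
    for s in(1,-1): print(t,s,edgecirc(t,c,70,72,s,10))
for cam,t in(('top','top9'),('scene','scene9')):
    q=proj(cam,[[556,-166,100]])[0].astype(int); d=np.load(f'pics/{t}.npy'); yy,xx=np.mgrid[q[1]-40:q[1]+40,q[0]-40:q[0]+40]; P=depthpts(cam,np.c_[xx.ravel(),yy.ravel()],d)
    P=P[np.hypot(P[:,0]-556,P[:,1]+166)<75]
    k=P[(P[:,2]>97)&(P[:,2]<108)]; k2=P[(P[:,2]>66)&(P[:,2]<80)]
    A=np.c_[k2[:,:2]-[556,-166],np.ones(len(k2))]; print(cam,'knob',k.mean(0).round(1),len(k),'disc tilt,z',np.linalg.lstsq(A,k2[:,2],rcond=None)[0].round(3),len(k2))
cv2.imwrite('pics/c7.png',np.hstack([cv2.resize(cv2.imread('pics/top9.png')[190:310,350:540],(0,0),fx=2.5,fy=2.5),cv2.resize(cv2.imread('pics/scene9.png')[110:230,210:330],(0,0),fx=2.5,fy=2.5)]))
E
```

```text
time: 48.02
tool_pos: [482.6, -91.8, 187.4]
tcp_rot: [179.8, -0.1, 44.8]
ft_force: [0.5, 0.0, 0.7]
finger_gap: 51.1
time: 48.52
tool_pos: [397.2, -5.8, 186.6]
tcp_rot: [179.9, -0.1, 45.0]
ft_force: [0.8, -0.1, 0.4]
finger_gap: 51.3
pose [397.2  -5.8 186.6] [ 1.799e+02 -1.000e-01  4.500e+01] turn deg 0.1 units 0.0002 -> shift units [-0.301  0.383 -0.268] j6 37.0 t 48.525
top9 1 (array([ 554. , -167.3,   77.8]), 0.3)
top9 -1 (array([ 553. , -168.2,   70.4]), 0.09)
scene9 1 (array([ 551.2, -179.5,   68.3]), 3.98)
scene9 -1 (array([ 556.7, -165.4,   69.9]), 0.8)
top knob [ 552.8 -167.2  101.7] 144 disc tilt,z [-3.0000e-03  1.0000e-03  7.1515e+01] 2248
scene knob [ 556.1 -165.4   99.1] 92 disc tilt,z [1.0000e-03 1.0000e-03 6.9307e+01] 1368
```

View pics/c7.png

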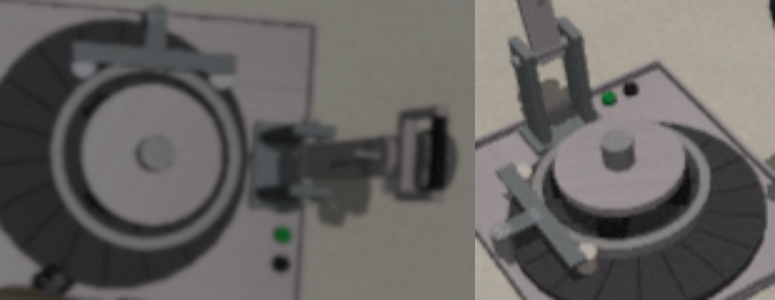

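Plate lies level (tilt ≤0.003), about 2 mm off ring centre. Now locate the bar.

```bash
python3 - <<'E'
from h import *
for cam,t,b in(('top','top9',(500,540,225,275)),('scene','scene9',(195,245,35,80))):
    g=cv2.cvtColor(cv2.imread(f'pics/{t}.png'),cv2.COLOR_BGR2GRAY); d=np.load(f'pics/{t}.npy'); a,e,c,f=b
    yy,xx=np.mgrid[c:f,a:e]; px=np.c_[xx.ravel(),yy.ravel()]; P=depthpts(cam,px,d); G=g[c:f,a:e].ravel()
    hi=P[P[:,2]>270]; k=P[(P[:,2]>300)&(G<38)]
    print(cam,'hi',len(hi),hi.min(0).round(0),hi.max(0).round(0),'bar',len(k),k.mean(0).round(1),k.min(0).round(0),k.max(0).round(0))
    kk=k[:,:2]; (vx,vy,x0,y0)=cv2.fitLine(kk.astype(np.float32),cv2.DIST_L2,0,.01,.01).ravel(); print('line ang',np.degrees(np.arctan2(vy,vx)).round(1))
a=cv2.resize(cv2.imread('pics/scene9.png')[30:180,180:280],(0,0),fx=3.5,fy=3.5); cv2.imwrite('pics/c8.png',a)
E
```

```text
top hi 935 [ 485. -390.  270.] [ 576.   72. 1399.] bar 162 [ 536.9 -349.   340. ] [ 510. -356.  333.] [ 566. -340.  348.]
line ang -4.5
scene hi 633 [ 502. -389.  270.] [987. 570. 888.] bar 127 [ 541.1 -346.3  335.5] [ 512. -359.  329.] [ 570. -340.  342.]
line ang -6.1
```

View pics/c8.png

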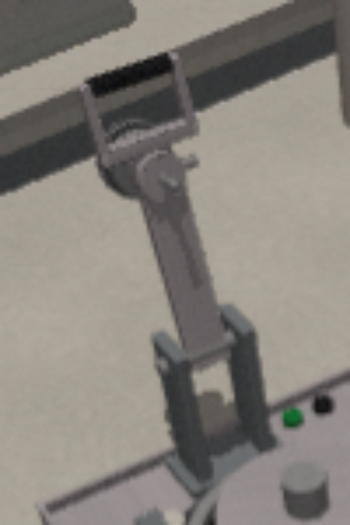

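```bash
python3 -m jog '[[[0,0,-0.8,0,0,0.028,0.5],[0,0,-0.8,0,0,0.028,0.5],[0,0,-0.8,0,0,0.028,0.5],[0,0,-0.8,0,0,0.028,0.5],[0,0,-0.8,0,0,0.028,0.5],[0,0,-0.3,0,0,0,0.5],[0,0,0,0,0,0,0.5]]]' 30
python3 -c "
from h import *
go(539,-350,400,-5.3)"
```

```text
time: 49.5
tool_pos: [398.5, -7.6, 400.7]
tcp_rot: [180.0, -0.1, -5.4]
ft_force: [0.7, -0.4, -0.4]
finger_gap: 42.7
pose [398.5  -7.6 400.7] [ 1.8e+02 -1.0e-01 -5.4e+00] turn deg -0.1 units -0.0002 -> shift units [3.43  6.559 0.014] j6 87.0 t 49.5
```

```bash
python3 -m jog '[[[0.343,0.656,0,0,0,0,0.5],[0.343,0.656,0,0,0,0,0.5],[0.343,0.656,0,0,0,0,0.5],[0.343,0.656,0,0,0,0,0.5],[0.343,0.656,0,0,0,0,0.5],[0.343,0.656,0,0,0,0,0.5],[0.343,0.656,0,0,0,0,0.5],[0.343,0.656,0,0,0,0,0.5],[0.343,0.656,0,0,0,0,0.5],[0.343,0.656,0,0,0,0,0.5],[0,0,0,0,0,0,0.5],[0,0,0,0,0,0,0.5]]]'
python3 -c "
from h import *
go(539,-350,315,-5.3)
snap('scene','scene10');snap('top','top10')
cv2.imwrite('pics/c9.png',np.hstack([cv2.resize(cv2.imread('pics/scene10.png')[0:150,150:300],(0,0),fx=2.6,fy=2.6),cv2.resize(cv2.imread('pics/top10.png')[180:330,440:590],(0,0),fx=2.6,fy=2.6)]))"
```

```text
time: 51.0
tool_pos: [536.5, -349.9, 398.0]
tcp_rot: [-179.9, 0.1, -5.5]
ft_force: [0.2, -0.7, -0.1]
finger_gap: 42.8
pose [ 536.5 -349.9  398. ] [-1.799e+02  1.000e-01 -5.500e+00] turn deg -0.2 units -0.0005 -> shift units [ 0.049 -0.003  1.659] j6 58.0 t 51.0
```

View pics/c9.png

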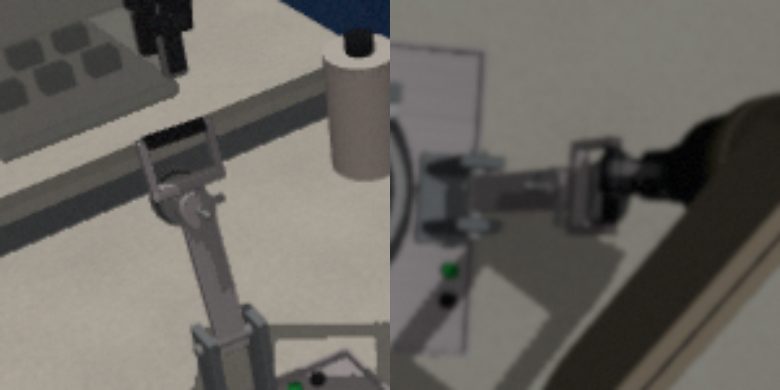

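Fingers stand above the bar (left crop (178,70) over the bar at (175,132)). Descend and grip at 30 N.

```bash
python3 -m jog '[[[0.05,0,0.4,0,0,0,0.5],[0,0,0.4,0,0,0,0.5],[0,0,0.4,0,0,0,0.5],[0,0,0.3,0,0,0,0.5],[0,0,0.16,0,0,0,0.5],[0,0,0,0,0,0,0.5]]]' 30
python3 -m jog '[[[0,0,0,0,0,0,0.3],[0,0,0,0,0,0,0.2],[0,0,0,0,0,0,0.1],[0,0,0,0,0,0,0],[0,0,0,0,0,0,0],[0,0,0,0,0,0,0]]]' 30
python3 - <<'E'
from h import *
s=telemetry.sense(); p=s['tool_pos']; print(p,s['ft_force'],s['wrist_torque'])
h=np.array([542.5,-305.1,130]); y=np.array([-.098,-.995,0]); b=p+[0,0,19]-h; print('radius',np.hypot(b@y,b[2]),'phi',np.arctan2(b[2],-(b@y)))
E
```

```text
time: 51.85
tool_pos: [539.3, -350.1, 316.8]
tcp_rot: [-180.0, 0.0, -5.5]
ft_force: [-0.3, -0.4, 0.7]
finger_gap: 42.9
time: 52.6
tool_pos: [539.7, -350.7, 317.9]
tcp_rot: [179.9, -0.1, -5.5]
ft_force: [0.4, -1.5, 4.7]
finger_gap: 12.0
[ 539.67207925 -350.70544694  317.89184649] [ 0.35580022 -1.49046216  4.70648924] [-0.14238424 -0.02646008  0.02196452]
radius 211.8692394386811 phi 1.7879843765078278
```

```bash
cat > arc.py <<'E'
import sys
from h import *
from scipy.spatial.transform import Rotation as Ro
# arc.py phi_end tilt_end(deg) N : rows from the present pose
pe,te,N=float(sys.argv[1]),float(sys.argv[2]),int(sys.argv[3])
s=telemetry.sense(); p=s['tool_pos']; R=Ro.from_euler('xyz',s['tcp_rot'],degrees=True).as_matrix()
h=np.array([542.5,-305.1,130]); y=np.array([-.098,-.995,0])
b=p-19*R[:,2]-h; r0=np.hypot(b@y,b[2]); p0=np.arctan2(b[2],-(b@y)); t0=np.degrees(np.arctan2(R[:,2]@y,-R[2,2]))
print('r',r0.round(1),'phi',p0.round(3),'tilt',t0.round(1),'F',s['ft_force'].round(1),'gap',round(s['finger_gap'],1),'t',s['time'])
xb=b-(b@y)*y-[0,0,b[2]]
for k in range(N):
    f=(k+1)/N; ph=p0+(pe-p0)*f; r=r0+(210-r0)*min(1,f*2); dt=(te-t0)/N
    Rn=R@Ro.from_euler('x',-dt,degrees=True).as_matrix()
    bn=h+xb+r*(-np.cos(ph)*y+np.sin(ph)*np.array([0,0,1])); pn=bn+19*Rn[:,2]
    d=R.T@(pn-p)/50; print(f'[{d[0]:.3f},{d[1]:.3f},{d[2]:.3f},{-dt/360:.4f},0,0,0],',end=''); p,R=pn,Rn
print()
E
python3 arc.py 1.2 15 12
```

```text
r 211.9 phi 1.788 tilt 0.1 F [ 0.4 -1.5  4.7] gap 12.0 t 52.6
[0.000,-0.196,-0.034,-0.0035,0,0,0],[0.000,-0.197,-0.028,-0.0035,0,0,0],[0.000,-0.197,-0.023,-0.0035,0,0,0],[0.000,-0.198,-0.017,-0.0035,0,0,0],[0.000,-0.198,-0.011,-0.0035,0,0,0],[0.000,-0.198,-0.006,-0.0035,0,0,0],[0.000,-0.197,-0.006,-0.0035,0,0,0],[0.000,-0.197,-0.001,-0.0035,0,0,0],[0.000,-0.197,0.005,-0.0035,0,0,0],[0.000,-0.197,0.011,-0.0035,0,0,0],[0.000,-0.197,0.016,-0.0035,0,0,0],[0.000,-0.196,0.022,-0.0035,0,0,0],
```

```bash
python3 -m jog '[[[0,-0.196,-0.034,-0.0035,0,0,0],[0,-0.197,-0.028,-0.0035,0,0,0],[0,-0.197,-0.023,-0.0035,0,0,0],[0,-0.198,-0.017,-0.0035,0,0,0],[0,-0.198,-0.011,-0.0035,0,0,0],[0,-0.198,-0.006,-0.0035,0,0,0],[0,-0.197,-0.006,-0.0035,0,0,0],[0,-0.197,-0.001,-0.0035,0,0,0],[0,-0.197,0.005,-0.0035,0,0,0],[0,-0.197,0.011,-0.0035,0,0,0],[0,-0.197,0.016,-0.0035,0,0,0],[0,-0.196,0.022,-0.0035,0,0,0]]]'
python3 arc.py 0.6 30 12
```

```text
time: 54.1
tool_pos: [550.6, -233.6, 306.0]
tcp_rot: [164.8, 0.0, -5.5]
ft_force: [-1.0, -0.6, 2.8]
finger_gap: 11.6
r 209.0 phi 1.194 tilt 15.2 F [-1.  -0.6  2.8] gap 11.6 t 54.1
[0.000,-0.197,0.025,-0.0034,0,0,0],[0.000,-0.197,0.030,-0.0034,0,0,0],[0.000,-0.196,0.036,-0.0034,0,0,0],[0.000,-0.195,0.042,-0.0034,0,0,0],[0.000,-0.194,0.048,-0.0034,0,0,0],[0.000,-0.193,0.053,-0.0034,0,0,0],[0.000,-0.190,0.062,-0.0034,0,0,0],[0.000,-0.188,0.068,-0.0034,0,0,0],[0.000,-0.186,0.073,-0.0034,0,0,0],[0.000,-0.184,0.079,-0.0034,0,0,0],[0.000,-0.182,0.084,-0.0034,0,0,0],[0.000,-0.180,0.089,-0.0034,0,0,0],
```

Forces stay small; continuing.

```bash
python3 -m jog '[[[0,-0.197,0.025,-0.0034,0,0,0],[0,-0.197,0.03,-0.0034,0,0,0],[0,-0.196,0.036,-0.0034,0,0,0],[0,-0.195,0.042,-0.0034,0,0,0],[0,-0.194,0.048,-0.0034,0,0,0],[0,-0.193,0.053,-0.0034,0,0,0],[0,-0.19,0.062,-0.0034,0,0,0],[0,-0.188,0.068,-0.0034,0,0,0],[0,-0.186,0.073,-0.0034,0,0,0],[0,-0.184,0.079,-0.0034,0,0,0],[0,-0.182,0.084,-0.0034,0,0,0],[0,-0.18,0.089,-0.0034,0,0,0]]]'
python3 arc.py 0.06 45 12
```

```text
time: 55.6
tool_pos: [559.1, -142.3, 232.1]
tcp_rot: [150.1, 0.1, -5.6]
ft_force: [-0.7, -7.6, -5.3]
finger_gap: 11.9
r 209.8 phi 0.6 tilt 29.9 F [-0.7 -7.6 -5.3] gap 11.9 t 55.6
[0.000,-0.160,0.085,-0.0035,0,0,0],[0.000,-0.158,0.089,-0.0035,0,0,0],[0.000,-0.156,0.093,-0.0035,0,0,0],[0.000,-0.154,0.097,-0.0035,0,0,0],[0.000,-0.152,0.100,-0.0035,0,0,0],[0.000,-0.150,0.104,-0.0035,0,0,0],[0.000,-0.147,0.108,-0.0035,0,0,0],[0.000,-0.144,0.112,-0.0035,0,0,0],[0.000,-0.142,0.115,-0.0035,0,0,0],[0.000,-0.139,0.119,-0.0035,0,0,0],[0.000,-0.136,0.122,-0.0035,0,0,0],[0.000,-0.133,0.125,-0.0035,0,0,0],
```

```bash
python3 -m jog '[[[0,-0.16,0.095,-0.0035,0,0,0],[0,-0.158,0.095,-0.0035,0,0,0],[0,-0.156,0.095,-0.0035,0,0,0],[0,-0.154,0.097,-0.0035,0,0,0],[0,-0.152,0.1,-0.0035,0,0,0],[0,-0.15,0.104,-0.0035,0,0,0],[0,-0.147,0.108,-0.0035,0,0,0],[0,-0.144,0.112,-0.0035,0,0,0],[0,-0.142,0.115,-0.0035,0,0,0],[0,-0.139,0.119,-0.0035,0,0,0],[0,-0.136,0.122,-0.0035,0,0,0],[0,-0.133,0.125,-0.0035,0,0,0]]]'
python3 arc.py 0.0 45 4
python3 - <<'E'
from h import *
snap('scene','scene11')
cv2.imwrite('pics/c10.png',cv2.resize(cv2.imread('pics/scene11.png')[60:230,190:400],(0,0),fx=3.5,fy=3.5))
E
```

```text
time: 57.1
tool_pos: [562.3, -109.8, 128.4]
tcp_rot: [135.0, 0.0, -5.5]
ft_force: [-5.5, -0.7, 0.3]
finger_gap: 11.5
r 210.0 phi 0.056 tilt 45.0 F [-5.5 -0.7  0.3] gap 11.5 t 57.1
[0.000,-0.044,0.040,-0.0000,0,0,0],[0.000,-0.043,0.041,-0.0000,0,0,0],[0.000,-0.043,0.041,-0.0000,0,0,0],[0.000,-0.042,0.042,-0.0000,0,0,0],
```

View pics/c10.png

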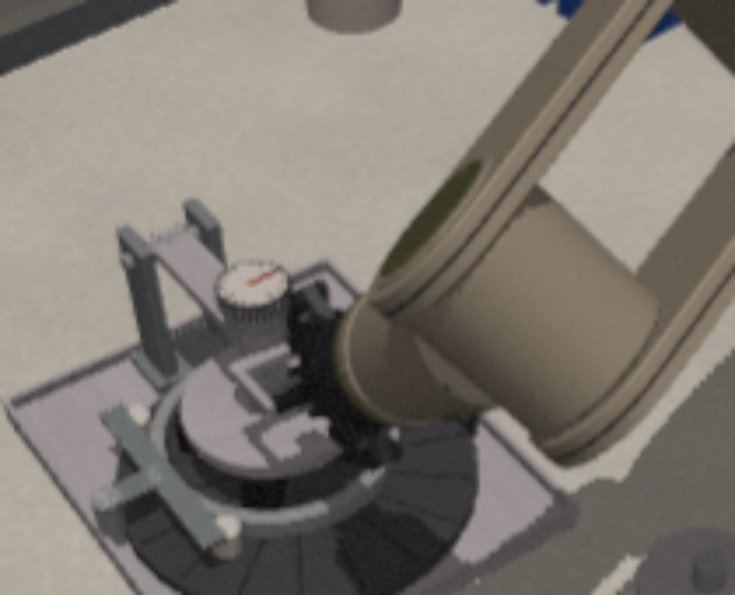

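Bridge nearly down; the gripper's upper knuckle is near the bezel (crop (305,300)) but clear. Finish the last ~12 mm.

```bash
python3 -m jog '[[[0,-0.044,0.04,0,0,0,0],[0,-0.043,0.041,0,0,0,0],[0,-0.043,0.041,0,0,0,0],[0,-0.03,0.03,0,0,0,0],[0,0,0,0,0,0,0]]]'; python3 arc.py 0 45 1
```

```text
time: 57.78
tool_pos: [562.4, -109.6, 118.6]
tcp_rot: [135.1, 0.0, -5.6]
ft_force: [-7.4, 3.9, 2.4]
finger_gap: 11.6
r 209.9 phi 0.01 tilt 44.9 F [-7.4  3.9  2.4] gap 11.6 t 57.775
[0.000,-0.031,0.027,-0.0003,0,0,0],
```

```bash
python3 -m jog '[[[0,-0.02,0.02,0,0,0,0],[0,-0.02,0.02,0,0,0,0],[0,0,0,0,0,0,0]]]'; python3 -m jog '[[[0,-0.015,0.015,0,0,0,0],[0,-0.015,0.015,0,0,0,0],[0,0,0,0,0,0,0]]]'; python3 arc.py 0 45 1
```

```text
time: 58.15
tool_pos: [562.6, -109.8, 118.2]
tcp_rot: [135.0, -0.1, -5.6]
ft_force: [-14.4, 7.5, 17.1]
finger_gap: 12.1
time: 58.52
tool_pos: [562.7, -109.9, 118.0]
tcp_rot: [134.9, -0.1, -5.7]
ft_force: [-19.8, 9.7, 30.1]
finger_gap: 11.4
r 209.7 phi 0.007 tilt 45.1 F [-19.8   9.7  30.1] gap 11.4 t 58.525
[-0.000,-0.025,0.016,0.0002,0,0,0],
```

Firm on the stop (30 N up, no further motion). Relieve, open slightly, back out along the tool axis.

```bash
python3 -m jog '[[[0,0.03,-0.03,0,0,0,0],[0,0.02,-0.02,0,0,0,0],[0,0,0,0,0,0,0]]]'; python3 -m jog '[[[0,0,0,0,0,0,0.15],[0,0,0,0,0,0,0.22],[0,0,0,0,0,0,0.3],[0,0,0,0,0,0,0.3],[0,0,0,0,0,0,0.3]]]';  python3 -m jog '[[[0,0,-0.2,0,0,0,0.3],[0,0,-0.4,0,0,0,0.3],[0,0,-0.6,0,0,0,0.3],[0,0,-0.7,0,0,0,0.3],[0,0,-0.7,0,0,0,0.3],[0,0,-0.7,0,0,0,0.3],[0,0,-0.6,0,0,0,0.3],[0,0,0,0,0,0,0.5]]]'; python3 -m jog '[[[0,0,0,0.025,0,0,1],[0,0,0,0.025,0,0,1],[0,0,0,0.025,0,0,1],[0,0,0,0.025,0,0,1],[0,0,0,0.0254,0,0,1],[0,0,-0.5,0,0,0,1],[0,0,0,0,0,0,1]]]'
python3 - <<'E'
from h import *
print(telemetry.sense()['tcp_rot'])
snap('scene','scene12');snap('top','top12')
cv2.imwrite('pics/c11.png',np.hstack([cv2.resize(cv2.imread('pics/scene12.png')[100:220,210:310],(0,0),fx=4,fy=4,interpolation=cv2.INTER_CUBIC),cv2.resize(cv2.imread('pics/top12.png')[190:310,370:470],(0,0),fx=4,fy=4,interpolation=cv2.INTER_CUBIC)]))
E
```

```text
time: 58.9
tool_pos: [562.6, -109.8, 118.3]
tcp_rot: [135.1, -0.0, -5.6]
ft_force: [-10.5, 4.2, 9.9]
finger_gap: 11.2
time: 59.52
tool_pos: [562.8, -110.2, 116.6]
tcp_rot: [135.1, -0.0, -5.5]
ft_force: [0.0, 0.2, -0.5]
finger_gap: 26.0
time: 60.52
tool_pos: [577.3, 29.4, 257.8]
tcp_rot: [135.2, -0.3, -5.4]
ft_force: [-0.1, -0.4, 0.4]
finger_gap: 41.8
time: 61.4
tool_pos: [576.7, 25.7, 281.5]
tcp_rot: [-179.8, -0.2, -5.6]
ft_force: [-0.2, 0.4, -0.1]
finger_gap: 85.7
[-179.7853675    -0.19567143   -5.63386984]
```

View pics/c11.png

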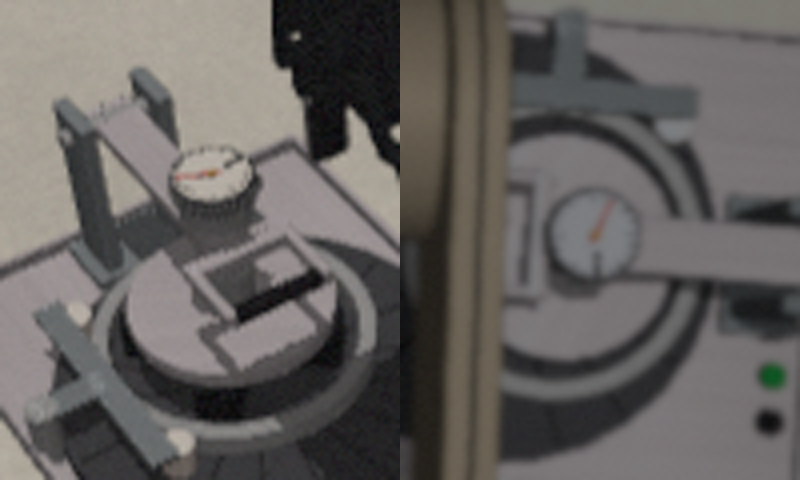

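Bridge is down; pointer at roughly 12–1 o'clock and zero mark near 6 o'clock in the top view. Measure angles in both views.

```bash
cat > dial.py <<'E'
import sys
from h import *
def dial(tag,c0=(555,-166),zd=None):
    cam=tag.rstrip('0123456789'); im=cv2.imread(f'pics/{tag}.png').astype(np.float32)
    def samp(W):
        q=proj(cam,W).astype(np.float32); return cv2.remap(im,q[:,:1].copy(),q[:,1:].copy(),cv2.INTER_CUBIC)[:,0]
    d=np.load(f'pics/{tag}.npy'); q=proj(cam,[[*c0,170]])[0].astype(int); yy,xx=np.mgrid[q[1]-25:q[1]+25,q[0]-25:q[0]+25]
    P=depthpts(cam,np.c_[xx.ravel(),yy.ravel()],d); P=P[np.hypot(*(P[:,:2]-c0).T)<40]; P=P[(P[:,2]>150)&(P[:,2]<230)]
    if not len(P): print(tag,'no dial');return
    z=np.median(P[:,2]) if zd is None else zd; 
    f,res=edgecirc(tag,P[:,:2].mean(0),25,z,-1,8)
    c=f[:2]; A=np.radians(np.arange(0,360,1.))
    def prof(r): return samp(np.c_[c[0]+r*np.cos(A),c[1]+r*np.sin(A),np.full(360,z)])
    S=np.mean([prof(r) for r in np.arange(13,20,1.)],0); g=S.mean(1); red=S[:,2]-S[:,:2].mean(1)
    St=np.mean([prof(r) for r in np.arange(11,16,1.)],0)  # inner part: only zero mark's dot/bar
    def peak(v):
        i=v.argmax(); k=np.arange(i-14,i+15); w=np.clip(v[k%360]-v.max()*.4,0,None); return (k*w).sum()/w.sum(),v.max()
    dark=np.median(g)-S[:,2]; dark=cv2.blur(np.r_[dark,dark,dark].reshape(-1,1).astype(np.float32),(1,9)).ravel()[360:720]
    zp,zv=peak(dark); rp,rv=peak(red)
    print(tag,'z',z.round(1),'n',len(P),'circ',f,res,'zero deg',round(zp,1),round(zv,1),'pointer',round(rp,1),round(rv,1),'ptr-zero (ccw from above)',round((rp-zp+180)%360-180,1))
    o=np.sort(dark)[::-1][:20]; 
if __name__=='__main__':
    for t in sys.argv[1:]: dial(t)
E
python3 dial.py top12 scene12; python3 -c "
from h import *
go(556,-166,250,-5.6)"
```

```text
top12 z 177.9 n 462 circ [ 553.9 -166.8   23.4] 0.29 zero deg 186.6 32.6 pointer 330.3 17.3 ptr-zero (ccw from above) 143.7
scene12 z 174.8 n 385 circ [ 556.3 -166.9   23.4] 0.6 zero deg 191.0 59.9 pointer 320.4 37.8 ptr-zero (ccw from above) 129.4
pose [575.8  26.9 279. ] [-179.8    0.    -5.5] turn deg 0.1 units 0.0002 -> shift units [-0.017  3.877  0.58 ] j6 93.0 t 61.5
```

```bash
python3 -m jog '[[[-0.005,0.486,0.147,0,0,0,1],[-0.005,0.486,0.147,0,0,0,1],[-0.005,0.486,0.147,0,0,0,1],[-0.005,0.486,0.147,0,0,0,1],[-0.005,0.486,0.147,0,0,0,1],[-0.005,0.486,0.147,0,0,0,1],[-0.005,0.486,0.147,0,0,0,1],[-0.005,0.486,0.147,0,0,0,1],[0,0,0,0,0,0,1],[0,0,0,0,0,0,1]]]' 20; python3 -c "
from h import *
go(555.5,-166.4,146,-5.6)
snap('scene','scene13'); cv2.imwrite('pics/c12.png',cv2.resize(cv2.imread('pics/scene13.png')[70:220,190:340],(0,0),fx=3.5,fy=3.5))"
```

```text
time: 62.75
tool_pos: [555.1, -165.2, 219.3]
tcp_rot: [-179.7, 0.1, -5.5]
ft_force: [0.2, 0.6, 1.4]
finger_gap: 85.3
pose [ 555.1 -165.2  219.3] [-1.797e+02  1.000e-01 -5.500e+00] turn deg 0.1 units 0.0003 -> shift units [0.011 0.022 1.466] j6 74.0 t 62.75
```

View pics/c12.png

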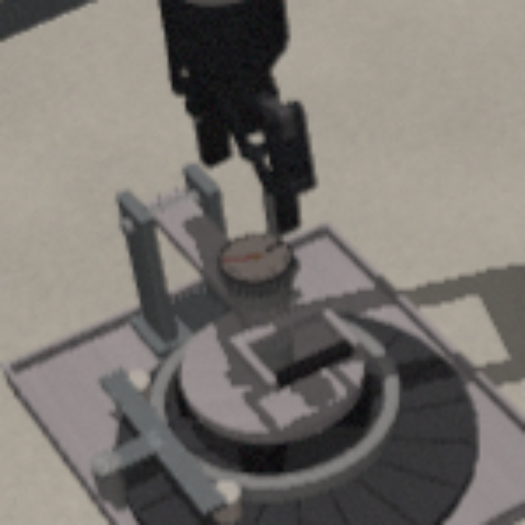

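Fingers straddle the bezel (crop (255,258)). Descend and grip at 20 N.

```bash
python3 -m jog '[[[0.01,0.02,0.4,0,0,0,1],[0,0,0.4,0,0,0,1],[0,0,0.4,0,0,0,1],[0,0,0.2,0,0,0,1],[0,0,0.06,0,0,0,1],[0,0,0,0,0,0,1],[0,0,0,0,0,0,0.7]]]' 20;  python3 -m jog '[[[0,0,0,0,0,0,0.65],[0,0,0,0,0,0,0.6],[0,0,0,0,0,0,0.55],[0,0,0,0,0,0,0.5],[0,0,0,0,0,0,0.5]]]' 20
```

```text
time: 63.68
tool_pos: [556.3, -167.4, 148.2]
tcp_rot: [-179.8, -0.1, -5.5]
ft_force: [0.4, -0.8, -0.2]
finger_gap: 69.7
time: 64.3
tool_pos: [556.1, -167.7, 148.1]
tcp_rot: [-179.8, -0.1, -5.5]
ft_force: [-1.4, -2.8, 5.6]
finger_gap: 53.5
```

```bash
python3 -m jog '[[[0,0,0,0,0,-0.0252,0.5],[0,0,0,0,0,-0.0252,0.5],[0,0,0,0,0,-0.0252,0.5],[0,0,0,0,0,-0.0252,0.5],[0,0,0,0,0,-0.0252,0.5],[0,0,0,0,0,-0.0252,0.5],[0,0,0,0,0,-0.0252,0.5],[0,0,0,0,0,-0.0252,0.5],[0,0,0,0,0,-0.0252,0.5],[0,0,0,0,0,-0.0252,0.5],[0,0,0,0,0,-0.0252,0.5],[0,0,0,0,0,-0.0252,0.5]]]'; python3 -m jog '[[[0,0,0,0,0,-0.0252,0.5],[0,0,0,0,0,-0.0252,0.5],[0,0,0,0,0,-0.0252,0.5],[0,0,0,0,0,0,0.5],[0,0,0,0,0,0,0.5]]]'
python3 -m jog '[[[0,0,0,0,0,0,0.65],[0,0,0,0,0,0,0.8],[0,0,0,0,0,0,1],[0,0,0,0,0,0,1],[0,0,-0.3,0,0,0,1],[0,0,-0.8,0,0,0,1],[0,0,-0.8,0,0,0,1]]]'
python3 -m jog '[[[0,-0.8,-0.3,0,0,0,1],[0,-0.8,0,0,0,0,1],[0,-0.8,0,0,0,0,1],[0,-0.8,0,0,0,0,1],[0,-0.8,0,0,0,0,1],[0,0,0,0,0,0,1]]]'
python3 -c "
from h import *
snap('scene','scene14');snap('top','top14')
cv2.imwrite('pics/c13.png',np.hstack([cv2.resize(cv2.imread('pics/scene14.png')[130:170,240:290],(0,0),fx=8,fy=8,interpolation=cv2.INTER_CUBIC),cv2.resize(cv2.imread('pics/top14.png')[230:270,395:445],(0,0),fx=8,fy=8,interpolation=cv2.INTER_CUBIC)]))"; python3 dial.py top14 scene14
```

```text
time: 65.8
tool_pos: [556.4, -167.9, 148.2]
tcp_rot: [179.8, -0.1, 103.6]
ft_force: [0.0, -4.0, 4.8]
finger_gap: 53.2
time: 66.42
tool_pos: [556.4, -167.9, 148.2]
tcp_rot: [179.8, -0.0, 130.3]
ft_force: [1.6, -4.0, 5.3]
finger_gap: 53.4
time: 67.3
tool_pos: [555.5, -167.4, 244.2]
tcp_rot: [179.8, -0.1, 130.5]
ft_force: [0.4, -0.8, -0.6]
finger_gap: 85.3
time: 68.05
tool_pos: [402.2, -299.2, 258.1]
tcp_rot: [179.9, -0.0, 130.3]
ft_force: [0.1, 0.6, 0.0]
finger_gap: 85.3
top14 z 178.0 n 460 circ [ 553.6 -166.9   23.3] 0.29 zero deg 318.1 34.0 pointer 329.4 20.8 ptr-zero (ccw from above) 11.3
scene14 z 174.8 n 386 circ [ 556.2 -166.9   23.4] 0.68 zero deg 312.0 62.4 pointer 317.3 38.9 ptr-zero (ccw from above) 5.2
```

View pics/c13.png

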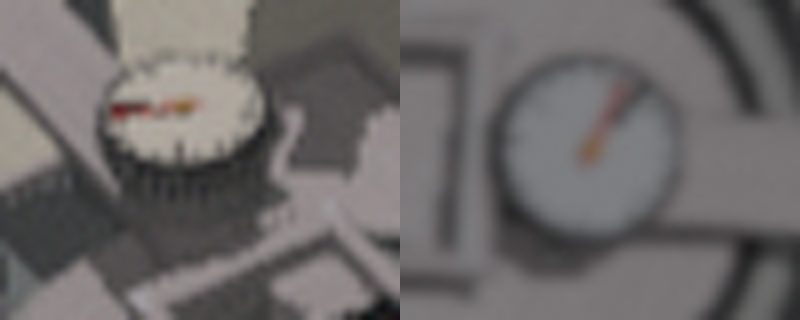

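Zero is now roughly 5–11° clockwise of the pointer, but partly hidden by it, so that reading is biased. I'll turn it past (+30°) to measure it unhidden, then turn back by the measured amount.

```bash
python3 -c "
from h import *
go(556.3,-167.6,244,130.3)"
python3 -m jog '[[[0,0.8,0,0,0,0,1],[0,0.8,0,0,0,0,1],[0,0.8,0,0,0,0,1],[0,0.8,0,0,0,0,1],[0,0.8,0.3,0,0,0,1],[0,0,0,0,0,0,1],[0,0,0,0,0,0,1]]]' 20
python3 -c "
from h import *
go(556.3,-167.6,148,130.3)"
```

```text
pose [ 403.9 -297.7  257.7] [ 1.798e+02 -1.000e-01  1.305e+02] turn deg 0.2 units 0.0005 -> shift units [0.013 4.008 0.275] j6 -83.0 t 68.15
time: 69.03
tool_pos: [555.9, -166.6, 242.3]
tcp_rot: [179.9, -0.2, 130.6]
ft_force: [-0.1, 1.2, 0.4]
finger_gap: 85.5
pose [ 555.9 -166.6  242.3] [179.9  -0.2 130.6] turn deg 0.3 units 0.001 -> shift units [-0.02  -0.006  1.886] j6 -63.0 t 69.025
```

```bash
python3 -m jog '[[[-0.02,0,0.5,0,0,0,1],[0,0,0.5,0,0,0,1],[0,0,0.5,0,0,0,1],[0,0,0.3,0,0,0,0.8],[0,0,0.08,0,0,0,0.7],[0,0,0,0,0,0,0.65],[0,0,0,0,0,0,0.6],[0,0,0,0,0,0,0.55],[0,0,0,0,0,0,0.5],[0,0,0,0,0,0,0.5]]]' 20
python3 -m jog '[[[0,0,0,0,0,-0.02,0.5],[0,0,0,0,0,-0.022,0.5],[0,0,0,0,0,-0.022,0.5],[0,0,0,0,0,-0.02,0.5],[0,0,0,0,0,0,0.5],[0,0,0,0,0,0,0.5]]]'
python3 -m jog '[[[0,0,0,0,0,0,0.65],[0,0,0,0,0,0,0.8],[0,0,0,0,0,0,1],[0,0,0,0,0,0,1],[0,0,-0.3,0,0,0,1],[0,0,-0.8,0,0,0,1],[0,0,-0.8,0,0,0,1]]]'
python3 -m jog '[[[0.4,-0.8,-0.3,0,0,0,1],[0.4,-0.8,0,0,0,0,1],[0.4,-0.8,0,0,0,0,1],[0.4,-0.8,0,0,0,0,1],[0,0,0,0,0,0,1]]]'
python3 -c "
from h import *
snap('scene','scene15');snap('top','top15')
cv2.imwrite('pics/c14.png',np.hstack([cv2.resize(cv2.imread('pics/scene15.png')[130:170,240:290],(0,0),fx=8,fy=8,interpolation=cv2.INTER_CUBIC),cv2.resize(cv2.imread('pics/top15.png')[230:270,395:445],(0,0),fx=8,fy=8,interpolation=cv2.INTER_CUBIC)]))"; python3 dial.py top15 scene15
```

```text
time: 70.28
tool_pos: [556.8, -168.2, 149.2]
tcp_rot: [179.8, -0.1, 130.5]
ft_force: [-3.0, -1.2, 5.0]
finger_gap: 53.3
time: 71.03
tool_pos: [556.9, -168.0, 149.2]
tcp_rot: [179.8, 0.0, 160.8]
ft_force: [-1.4, 0.5, 5.3]
finger_gap: 53.5
time: 71.9
tool_pos: [556.2, -168.1, 245.2]
tcp_rot: [179.8, -0.0, 160.8]
ft_force: [0.9, 0.2, 0.4]
finger_gap: 85.7
time: 72.53
tool_pos: [426.5, -295.1, 259.1]
tcp_rot: [179.9, 0.0, 160.6]
ft_force: [0.5, 1.0, 0.1]
finger_gap: 85.2
top15 z 177.7 n 463 circ [ 553.6 -167.    23.4] 0.16 zero deg 345.0 39.6 pointer 333.7 22.4 ptr-zero (ccw from above) -11.3
scene15 z 174.6 n 388 circ [ 555.9 -167.4   23.4] 0.57 zero deg 338.3 57.3 pointer 323.1 43.1 ptr-zero (ccw from above) -15.2
```

View pics/c14.png

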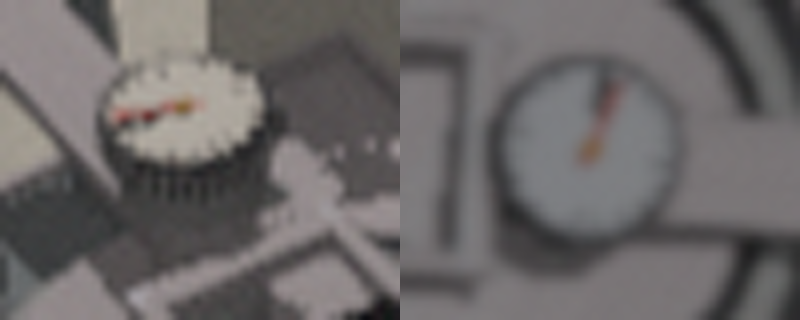

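Zero is now counter-clockwise of the pointer, about 11–16° by the estimates. Turn back about 14.4°.

```bash
python3 -m jog '[[[-0.4,0.8,0,0,0,0,1],[-0.4,0.8,0,0,0,0,1],[-0.4,0.8,0,0,0,0,1],[-0.4,0.8,0.3,0,0,0,1],[0,0,0,0,0,0,1],[0,0,0,0,0,0,1]]]' 20
python3 -c "
from h import *
go(556.6,-168,148,160.8)"
```

```text
time: 73.38
tool_pos: [556.6, -167.3, 243.4]
tcp_rot: [179.8, -0.1, 160.9]
ft_force: [-0.4, -0.2, 0.8]
finger_gap: 85.2
pose [ 556.6 -167.3  243.4] [ 1.798e+02 -1.000e-01  1.609e+02] turn deg 0.1 units 0.0003 -> shift units [-0.005 -0.013  1.907] j6 -93.0 t 73.375
```

```bash
python3 -m jog '[[[0,-0.01,0.5,0,0,0,1],[0,0,0.5,0,0,0,1],[0,0,0.5,0,0,0,1],[0,0,0.3,0,0,0,0.8],[0,0,0.1,0,0,0,0.7],[0,0,0,0,0,0,0.65],[0,0,0,0,0,0,0.6],[0,0,0,0,0,0,0.55],[0,0,0,0,0,0,0.5],[0,0,0,0,0,0,0.5]]]' 20
python3 -m jog '[[[0,0,0,0,0,0.02,0.5],[0,0,0,0,0,0.02,0.5],[0,0,0,0,0,0,0.5],[0,0,0,0,0,0,0.5]]]'
python3 -m jog '[[[0,0,0,0,0,0,0.65],[0,0,0,0,0,0,0.8],[0,0,0,0,0,0,1],[0,0,0,0,0,0,1],[0,0,-0.3,0,0,0,1],[0,0,-0.8,0,0,0,1],[0,0,-0.8,0,0,0,1]]]'
python3 -m jog '[[[0.4,-0.8,-0.3,0,0,0,1],[0.4,-0.8,0,0,0,0,1],[0.4,-0.8,0,0,0,0,1],[0.4,-0.8,0,0,0,0,1],[0,0,0,0,0,0,1]]]'
cat > asym.py <<'E'
# average 6 frames; at the pointer: darkness (green channel dark = bar or pointer) vs redness, centroid offset by radius
from h import *
def run(cam,c,z,tag,n=6):
    im=np.mean([snapshot(cam)[0].astype(np.float32) for _ in range(n)],0); cv2.imwrite(f'pics/{tag}.png',im[:,:,::-1]); 
    a=np.arange(270,400,1.)
    rows=[]
    for r in np.arange(12,20.1,1):
        A=np.radians(a); q=proj(cam,np.c_[c[0]+r*np.cos(A),c[1]+r*np.sin(A),np.full(len(a),z)]).astype(np.float32)
        rows.append(cv2.remap(im,q[:,:1].copy(),q[:,1:].copy(),cv2.INTER_CUBIC)[:,0])
    S=np.array(rows); base=np.median(S,1,keepdims=True); D=base-S
    red=D[...,1:].mean(-1)-D[...,0]      # missing green/blue but not red
    blk=D[...,0]                          # missing red light
    def cen(v):
        v=v.mean(0); i=v.argmax(); w=np.clip(v-.35*v[i],0,None); w[abs(a-a[i])>18]=0; return (a*w).sum()/w.sum(),v[i]
    print(tag,'red',np.round(cen(red),1),'black',np.round(cen(blk),1))
run('top',(553.7,-166.9),177.8,'top16'); run('scene',(556.1,-167.1),174.8,'scene16')
cv2.imwrite('pics/c15.png',np.hstack([cv2.resize(cv2.imread('pics/scene16.png')[130:170,240:290],(0,0),fx=8,fy=8,interpolation=cv2.INTER_CUBIC),cv2.resize(cv2.imread('pics/top16.png')[230:270,395:445],(0,0),fx=8,fy=8,interpolation=cv2.INTER_CUBIC)]))
E
python3 asym.py
```

```text
time: 74.62
tool_pos: [556.7, -168.0, 149.2]
tcp_rot: [179.8, 0.0, 160.8]
ft_force: [-1.3, 5.0, 4.3]
finger_gap: 53.6
time: 75.12
tool_pos: [556.6, -168.1, 149.1]
tcp_rot: [179.8, -0.0, 146.4]
ft_force: [-1.6, 4.6, 4.1]
finger_gap: 53.2
time: 76.0
tool_pos: [556.0, -168.7, 245.2]
tcp_rot: [179.8, -0.1, 146.4]
ft_force: [0.4, -0.4, -0.1]
finger_gap: 85.9
time: 76.62
tool_pos: [399.2, -259.2, 259.3]
tcp_rot: [179.9, 0.0, 146.2]
ft_force: [0.2, -0.9, 0.0]
finger_gap: 85.4
top16 red [330.2  17.8] black [330.5  17.7]
scene16 red [323.5  28.7] black [330.1  54.3][ WARN:0@5.202] global loadsave.cpp:1063 imwrite_ Unsupported depth image for selected encoder is fallbacked to CV_8U.
```

No more views allowed; compare numerically, running the same measure over the earlier frames.

```bash
python3 dial.py top16 scene16 2>&1 | tail -2; cp pics/top15.npy pics/top16.npy; cp pics/scene15.npy pics/scene16.npy; python3 dial.py top16 scene16
python3 - <<'E'
from h import *
a=np.arange(280,375,1.)
def prof(cam,tag,c,z,rs):
    im=cv2.imread(f'pics/{tag}.png').astype(np.float32)[:,:,::-1].copy(); A=np.radians(a); R=[]
    for r in rs:
        q=proj(cam,np.c_[c[0]+r*np.cos(A),c[1]+r*np.sin(A),np.full(len(a),z)]).astype(np.float32); R.append(cv2.remap(im,q[:,:1].copy(),q[:,1:].copy(),cv2.INTER_CUBIC)[:,0])
    return np.mean(R,0)
for cam,c,z in(('top',(553.7,-166.9),177.8),('scene',(556.1,-167.1),174.8)):
    base=prof(cam,cam+'12',c,z,np.arange(12,20.1,1)) # pointer alone, zero far away
    for n in('12','14','15','16'):
        S=prof(cam,cam+n,c,z,np.arange(12,20.1,1)); m=np.median(S,0); D=m-S
        print(cam,n,'redchan drop',D[::5,0].astype(int).tolist(),'blue drop',D[::5,2].astype(int).tolist())
        d=np.clip((D-( np.median(base,0)-base))[:,0],0,None) # zero mark minus pointer-alone
        w=np.clip(d-.3*d.max(),0,None); print('   extra black centroid',round((a*w).sum()/max(w.sum(),1e-6),1),round(float(d.max()),1))
E
```

```text
~~~~^^^^^^^^^^^^^^^^^^^^^^^
FileNotFoundError: [Errno 2] No such file or directory: 'pics/top16.npy'
top16 z 177.7 n 463 circ [ 553.8 -166.8   23.3] 0.28 zero deg 329.7 17.9 pointer 329.6 15.3 ptr-zero (ccw from above) -0.1
scene16 z 174.6 n 388 circ [ 556.3 -167.6   23.3] 0.67 zero deg 330.3 45.7 pointer 323.1 40.7 ptr-zero (ccw from above) -7.1
top 12 redchan drop [0, 0, -1, -1, 0, 0, 0, 0, 0, 0, 0, 0, 0, 0, 0, 0, 0, 0, -1] blue drop [0, -1, -1, -1, -1, 0, 1, 3, 8, 15, 20, 18, 11, 4, 0, 0, 0, 0, -1]
   extra black centroid 0.0 0.0
top 14 redchan drop [-2, -2, -2, 0, 3, 10, 19, 29, 29, 20, 11, 5, 1, 0, -2, -2, -2, -2, -2] blue drop [-5, -5, -5, -3, 1, 8, 20, 33, 41, 40, 33, 22, 10, 1, -3, -5, -6, -5, -5]
   extra black centroid 317.8 31.4
top 15 redchan drop [-1, -2, -2, -1, -1, -1, -1, -1, 0, 3, 10, 21, 32, 38, 31, 18, 6, 2, 0] blue drop [-4, -5, -5, -5, -5, -4, -3, 0, 5, 15, 30, 43, 49, 44, 31, 16, 3, -1, -4]
   extra black centroid 344.4 38.0
top 16 redchan drop [0, 0, 0, 0, 0, 0, 1, 4, 8, 13, 17, 15, 10, 4, 0, 0, 0, 0, 0] blue drop [0, -1, -1, -1, 0, 0, 2, 8, 17, 28, 35, 30, 18,
[... 215 characters left out ...]
 1, 0, -1]
   extra black centroid 0.0 0.0
scene 14 redchan drop [-8, -7, 0, 10, 24, 44, 60, 64, 50, 29, 13, 4, -2, -5, -5, -6, -6, -5, -6] blue drop [-9, -8, -3, 5, 22, 51, 77, 88, 76, 51, 27, 10, -1, -7, -7, -7, -7, -6, -6]
   extra black centroid 312.2 64.6
scene 15 redchan drop [-8, -10, -12, -11, -9, -8, -4, 4, 13, 25, 44, 59, 59, 46, 30, 15, 0, -9, -12] blue drop [-13, -16, -19, -17, -14, -8, 1, 18, 37, 52, 62, 62, 52, 35, 19, 5, -6, -14, -17]
   extra black centroid 338.0 64.8
scene 16 redchan drop [-2, -4, -6, -6, -3, 0, 5, 17, 32, 45, 52, 48, 33, 14, 1, -1, 0, 0, -2] blue drop [-2, -3, -7, -7, -3, 3, 12, 31, 56, 72, 71, 54, 31, 11, 0, -2, 0, 0, -2]
   extra black centroid 330.8 52.9
```

Clean result: the top view (pointer alone drops no red light) puts the bar at 330.4° and the pointer at 330.3°. The scene view's 7° offset fits the pointer's parallax above the dial (about 6° expected). Final check of plate and bystanders, then hand in.

```bash
python3 - <<'E'
from h import *
im,d=snap('top','top17'); im2,d2=snap('scene','scene17')
print('plate top',edgecirc('top17',(553,-168),70,72,-1,10),'ring',edgecirc('top17',(554,-167),85,44,1,7))
print('plate scene',edgecirc('scene17',(556.7,-165.4),70,72,-1,10))
a=cv2.imread('pics/top0.png').astype(int); b=im[:,:,::-1].astype(int)
for n,(u,v,w,h) in dict(lube=(310,145,30,40),obj=(262,165,22,22),brush=(183,175,75,25),orange=(133,302,28,26)).items():
    print(n,'mean diff',np.abs(a-b)[v:v+h,u:u+w].mean().round(1))
s=telemetry.sense(); print(s['time'],s['tool_pos'].round(0),s['ft_force'].round(1))
job.hand_in()
E
```

```text
plate top (array([ 552.9, -169.3,   70.1]), 0.6) ring (array([ 554.4, -167.6,   84.2]), 0.25)
plate scene (array([ 555.3, -167.8,   70.2]), 2.45)
lube mean diff 2.1
obj mean diff 2.1
brush mean diff 2.1
orange mean diff 2.1
77.325 [ 401. -258.  258.] [ 0.3 -0.1  0.7]
the job is handed in; nothing more can be done
```

The lapping machine is set up as asked, and I handed the job in at 77 s with the gripper clear of everything. `hand_in` gave no verdict.

- **Specimens:** all four black mounts stand evenly in the ring, 46 mm from its centre. The orange look-alike was left where it was.
- **Pressure plate:** the larger plate rests on the mounts. It was level when set down (tilt at most 0.003). The final top view shows it about 2 mm off the ring's centre.
- **Gauge bridge:** I carried it down to its stop by the bar. At 30 N it moved no further, and I then let go.
- **Bezel:** I turned it in three strokes. In the top view the zero mark is at 330.4° and the pointer at 330.2–330.3°.
- **Bottle, objective and brush:** these are unchanged from the first picture.

**Checks that disagreed:**
- The scene camera shows about 7° between zero mark and pointer. I put this down to the pointer standing above the dial, which by my estimate would give about 6° from that angle. That rests on an assumed pointer height.
- The scene camera's final fit of the plate was noisy (median residual 2.5 mm), so the plate's position rests on the top view.
- I had used up the picture views before the last bezel check, so that check was numeric only.

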